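Weigh the keel ballast on a hanging scale

ROBOT

A 6-joint arm with a two-finger parallel gripper is mounted at the origin on the work surface. World frame = base frame: x ahead of the robot, y to its left, z up, the work surface at z = 0. Lengths are in mm, angles in rad, forces in N, time in s.
With the tool pointing down it reaches from about 300 to 1000 mm from the base axis. Payload 5.1 kg.
Tool frame: the origin (TCP) lies midway between the tips of the shut fingers; the grasp point (between the pads) lies 19 mm behind it (r.hold_point_z is the distance from the TCP to the grasp point, in mm); z points along the fingers, y is the line along which they close (so a half turn about z gives the same grasp; the last joint's range is limited). The gripper opens to 95 mm and grips with 3 to 60 N. Pads are 20 mm wide; open, the fingers measure 119 mm over their backs; the gripper's body (75 mm by 180 mm) begins 59 mm behind the grasp point.
Start: joints at [-1.266, 0.124, 1.65, -0, 1.367, -0.083], TCP at [245.767, -601.734, 214.656] pointing down, gripper open.
Joint ranges: [-2.61, 2.61], [-1.02, 2.33], [0.03, 2.71], [-1.35, 4.49], [0.32, 2.68], [-2.91, 2.91]. Speed limits (rad/s): [2.57, 2.57, 3.14, 3.14, 3.14, 3.14].

INTERFACE

Orientations are given as [roll, pitch, yaw] about the fixed x, y, z axes, in that order (R = Rz(yaw) Ry(pitch) Rx(roll)).
In Python, from bench import r gives the robot as it stands.
- The arm moves only by the tool jog_arm, never from a script. Its argument "targets" is text: rows parted by semicolons, each of 6 numbers parted by spaces: the shift along the world's x, y, z in m, then the turn, a rotation vector about the world's x, y, z in degrees. In form: x y z rx ry rz; .... A call has exactly 10 rows; each row shifts and turns the commanded pose from where the row before left it; what a row does not reach is not made up. A row lasts 1/12 s, in which the tool goes at most 41.7 mm and 7.16 degrees, less where a joint would pass 70% of its speed; a pose out of reach is approached as far as the arm can. A call is refused whole if a number of a shift passes 0.0417 or a number of a turn 7.16, either way. A call with a gripper value outside its range is refused whole. "fingers" is the finger opening in m, from 0 to 0.0951, set as the call begins (left out, the last holds). The fingers move at their own pace and stop on an object; "force" is the grip in N (left out, the last holds). Time passes only in rows, so rows that do not move let the fingers close, or fill a call up. It gives the time, the measured TCP pose, the force, the opening and the grip force at its end, in the units of the state.
- r.state(): the state, without advancing time (a new reading comes with each control period).
- r.camera(name): name is "side" or "top"; returns (picture, depth): 480x640x3 uint8, red, green, blue; 480x640 float32, mm along the optical axis (not along the pixel's ray), 0 where there is no reading.
- r.camera_info(name): a dict with "fovy" (degrees; the focal length in pixels is half the picture's height over the tangent of half this angle, whatever the lens; pixels are square), "cx", "cy" (the principal point, pixels), "D" ([k1, k2, p1, p2, k3] as OpenCV has them; the pictures are not rectified), "eye" and "rotation" of the camera in the world. Camera axes: x right, y up, looking along -z (the intrinsics and any distortion apply to the point x, -y, -z); pixel columns grow to the right and rows downward; lengths in mm; the calibration is good to about 2 mm. A picture is of the moment at which its call begins. camera_info takes no time and is no camera call.
- r.hand_in(): hands the job in; it is judged then, once.
The state is a dict: "time": time; "joint_positions": joint angles; "joint_velocities": joint speeds; "effort": joint torques, N m; "eef_pos": TCP position; "tool_rot": TCP orientation; "contact_force": force on the tool from outside, world axes, zero at the start; "moment": the same for the moment, N m; "gripper_width": finger opening in mm; "finger_force": force on a finger pad.
Only numpy, scipy, OpenCV 4.12 (cv2) and the standard library are available. Lean on these libraries where they do the work, as an engineer would, in place of code of your own. Each camera call takes 0.05 s, during which the arm holds its last target. There are 200 camera calls.

TASK

Weigh the hooked ballast weight: take the grey hanging scale out of its wooden dock, hang it by its top hook over the middle part of the weighing stand's bar and let go. Then hang the ballast weight by its own hook from the loop under the scale, let go, and leave the two hanging still in a chain, clear of everything else, without shifting the other things on the table.

Things in the scene. Friction and masses are not known exactly. Their poses are not given: they have to be found in the camera images.
- stand: Wooden stand fixed to the table: two 24 mm uprights 300 mm apart on 160 mm long feet, joined by a round steel bar of 10 mm diameter whose axis is 310 mm above the table. Origin at table level midway between the uprights; y along the bar, x level and square to it, pointing roughly away from the robot, z up. 276 mm clear between uprights, nothing under the bar.
- stand_bar (a point): Middle of the bar's length, on the top of the bar, 315 mm above the table; axes as the stand.
- dock: Open wooden trestle fixed to the table, base 100 x 90 mm, in which the scale stands at the start. Two rails along its y, tops 105 mm above the table, carry the scale's underside; the loop hangs free in the 16 mm gap between them. Lips 8 mm high stand 2.5 mm off the scale's +x and -x faces; open on the +y and -y sides. Lift the scale straight up out of it by 95 mm or more.
- dock_top (a point): Centre of the dock's rails, 105 mm above the table, where the scale's underside rests.
- scale: Hanging scale, about 0.3 kg: grey box body 30 (x) x 40 (y) x 60 mm high, dials on the x faces, open wire hook above, closed wire loop below. Origin: centre of the body's underside, z up. Starts upright in the dock, at its yaw, x roughly away from the robot. Grip across the 40 mm width (closing along y) about 44 mm above the origin, tool tilted 35 to 45 degrees, from the -x side.
- scale_hook (a point): Underside of the crown of the scale's top hook, where the bar bears: 92 mm above the scale's origin. Hook of 8 mm wire in the scale's x-z plane, top 100 mm above the origin: shank at x = -13 mm, crown at x = 0, tip at x = +14 mm pointing down, its lowest point 16 mm below this point; gap inside 18 mm or more.
- scale_loop (a point): Middle of the loop's straight bottom bar, on its top, 75 mm below the scale's origin; axes as the scale. Loop of 8 mm wire in the scale's y-z plane; opening 52 mm wide (y) and 75 mm high, from here up to the body's underside; it reaches 83 mm below the origin and 34 mm to each side. The hung scale can swing.
- weight: Ballast weight, about 0.45 kg: dark cast block 44 (x) x 44 (y) x 55 mm high with an open wire hook on top. Origin: centre of the underside, z up. Stands upright on the plinth, x roughly away from the robot. Grip across the 44 mm width (closing along y) about 44 mm above the origin, tool tilted 35 to 45 degrees, from the -x side. When hung its underside is about 54 mm above the table.
- plinth: Wooden block fixed to the table, 90 x 90 mm and 90 mm high on a 110 mm square, 12 mm thick foot, on which the weight stands at the start. Origin at the centre of its underside.
- weight_hook (a point): Underside of the crown of the weight's hook, 94 mm above the weight's origin. Hook of 8 mm wire in the weight's x-z plane, top 102 mm above the origin: shank at x = -13 mm, crown at x = 0, tip at x = +14 mm pointing down, its lowest point 16 mm below this point; gap inside 18 mm or more.
- cup: Red cup, 72 mm diameter, 90 mm high, bystander; origin at the centre of its underside.
- can: Can with a pale label, 80 mm diameter, 90 mm high, bystander; origin at the centre of its underside.
- bottle: White plastic water bottle, 72 mm diameter, 200 mm high, bystander; origin at the centre of its underside.
- cabin: Model ship's cabin, white with a green roof, 112 x 172 x 70 mm, bystander; origin at the centre of its underside.
- screwdriver: Screwdriver with a red handle lying flat, bystander; origin at its underside.
- ingot: Flat dark metal bar without a hook, 80 x 35 x 22 mm, bystander; origin at the centre of its underside.
There are look-alikes about, which are no part of the job. What is shaped like the scale but green is not meant. Leave any yellow look-alike of the weight alone.

How it is judged (in metres and radians):
On the way, in this order (a step that is already met when the one before it is completed fails the run):
1. the scale hangs by its hook from the stand's bar, let go (x of scale_hook in the frame of stand_bar between -0.012 and 0.012 m and y of scale_hook in the frame of stand_bar between -0.1 and 0.1 m and z of scale_hook in the frame of stand_bar between -0.01 and 0.01 m and contact force between scale and stand above 1 N and angle between scale's own z axis and vertical below 0.35 rad and contact force between scale and dock below 0.1 N and contact force between scale and the fingers below 0.1 N), for 0.2 s.
2. the weight hangs by its hook from the scale's loop, let go (x of scale_hook in the frame of stand_bar between -0.012 and 0.012 m and y of scale_hook in the frame of stand_bar between -0.1 and 0.1 m and z of scale_hook in the frame of stand_bar between -0.01 and 0.01 m and contact force between scale and stand above 1 N and angle between each of scale, weight's own z axis and vertical below 0.35 rad and contact force between scale and dock below 0.1 N and x of weight_hook in the frame of scale_loop between -0.012 and 0.012 m and y of weight_hook in the frame of scale_loop between -0.028 and 0.028 m and z of weight_hook in the frame of scale_loop between -0.01 and 0.012 m and contact force between weight and scale above 1 N and height (world z) of weight above 0.015 m and contact force between weight and stand below 0.1 N and contact force between weight and the fingers below 0.1 N), for 0.2 s.
At the end, for the whole second after the job is handed in: Scale hangs on the bar (crown within 12 mm across, 100 along, 10 in height of its top middle), off the dock; weight hangs in its loop (12 mm across, 28 along, -10 to +12 in height), over 15 mm off the table, off the stand; both within 0.35 rad of upright, let go, still (0.05, 0.08 m/s; 0.5 rad/s) (all of step 2 and contact force between scale and the fingers below 0.1 N and linear speed of scale below 0.05 m/s and angular speed of each of scale, weight below 0.5 rad/s and linear speed of weight below 0.08 m/s); the robot touches nothing.
It fails at once if one of the bystanders (cup, can, bottle, cabin, screwdriver, ingot) is shifted more than 40 mm (distance of any of cup, can, bottle, cabin, screwdriver, ingot from where it was at the start of the episode above 0.04 m).
It also fails if it takes over 72 s, if anything falls off the work surface, if the arm or the gripper's body presses on something with over 40 N, if the wrist force passes 120 N, or if a joint passes its speed limit or range.

## Working session

There is one attempt and no reset: what is moved stays moved. The work goes in short steps, Python scripts to look and compute and a tool call to move; the robot and the scene stay as the last step left them, time stands still between calls to the robot, and variables do not carry over. Pictures are saved under pics/ and viewed, at most 10 in all, crops included, and the job is handed in when it is done.

Besides the shell and the picture viewer there is one more tool, called after "Call:" as name(argument=value, ...) on one line, values as JSON. jog_arm: Moves the arm, as the interface text tells. Its arguments: {"type":"object","properties":{"targets":{"type":"string"},"fingers":{"type":"number"},"force":{"type":"number"}},"required":["targets"]}

```bash
mkdir -p pics; ls
cat > h.py <<'E'
import numpy as np, cv2
from bench import r
def K(n):
    i=r.camera_info(n); f=240/np.tan(np.radians(i["fovy"])/2)
    return i,np.array([[f,0,i["cx"]],[0,f,i["cy"]],[0,0,1.]]),np.array(i["D"],float)
def cloud(n,d):
    i,k,D=K(n); v,u=np.mgrid[0:480,0:640]
    p=cv2.undistortPoints(np.stack([u,v],-1).reshape(-1,1,2).astype(np.float64),k,D).reshape(480,640,2)
    c=np.stack([p[...,0]*d,-p[...,1]*d,-d],-1)
    w=c@np.array(i["rotation"]).reshape(3,3).T+np.array(i["eye"]); w[d<=0]=np.nan
    return w
def snap(n):
    a,d=r.camera(n); return a,cloud(n,d)
E
python3 - <<'E'
from h import *
for n in("side","top"):
    a,w=snap(n); np.savez(n+"0.npz",a=a,w=w); cv2.imwrite(f"pics/{n}0.png",a[...,::-1]); print(r.camera_info(n))
print(r.state(), r.hold_point_z)
E
```

```text
picsTraceback (most recent call last):
  File "<stdin>", line 3, in <module>
  File "h.py", line 13, in snap
    a,d=r.camera(n); return a,cloud(n,d)
                              ~~~~~^^^^^
  File "h.py", line 10, in cloud
    w=c@np.array(i["rotation"]).reshape(3,3).T+np.array(i["eye"]); w[d<=0]=np.nan
        ~~~~~~~~~~~~~~~~~~~~~~~~~~~~~~~^^^^^
ValueError: cannot reshape array of size 3 into shape (3,3)
```

```bash
sed -i 's/np.array(i\["rotation"\]).reshape(3,3).T/Rotation.from_euler("xyz",i["rotation"]).as_matrix().T/; 1a from scipy.spatial.transform import Rotation' h.py
python3 - <<'E'
from h import *
for n in("side","top"):
    a,w=snap(n); np.savez(n+"0.npz",a=a,w=w); cv2.imwrite(f"pics/{n}0.png",a[...,::-1]); print(r.camera_info(n))
    z=w[...,2]; print(np.nanpercentile(z,[1,10,50,90,99]))
print(r.state(), r.hold_point_z)
E
```

```text
{'fovy': 47.2239301579352, 'cx': 319.82116108095124, 'cy': 232.06741889546294, 'D': array([-0.06789389,  0.        ,  0.        ,  0.        ,  0.        ]), 'eye': array([-147.48188839, 1007.57880462,  946.88024023]), 'rotation': array([ 0.99971951, -0.00876259, -2.46652918])}
[-678.92295222 -172.10740079    2.75492702  476.82443417  699.47582973]
{'fovy': 44.04290634161481, 'cx': 328.7707131100693, 'cy': 240.43633183259485, 'D': array([-0.09225359,  0.        ,  0.        ,  0.        ,  0.        ]), 'eye': array([ 379.95233494,   73.60579008, 1769.02202928]), 'rotation': array([ 0.1185101 , -0.02217133, -1.55760448])}
[-765.04458467 -752.065742     -4.02958495  110.50552376  710.52512469]
{'time': 0.15, 'joint_positions': array([-1.26560451e+00,  1.24319332e-01,  1.65134528e+00, -8.08668283e-06,
        1.36751169e+00, -8.26312691e-02]), 'joint_velocities': array([ 0.00065244, -0.00076801, -0.00455426,  0.00156416, -0.0011951 ,
        0.00053845]), 'effort': array([ 1.71066458e-04, -4.18191969e+01, -3.60472119e+01,  7.75496825e-02,
        4.68638423e-02, -9.85648376e-05]), 'eef_pos': array([ 245.61536412, -601.27114426,  213.70159255]), 'tool_rot': array([-3.14001375e+00, -1.22819596e-04,  3.87824628e-01]), 'contact_force': array([ 0.06331648, -0.1708983 ,  0.52101952]), 'moment': array([0.02848614, 0.00471226, 0.054088  ]), 'finger_force': 0.0, 'gripper_width': 95.00318406198997} 18.8
```

View pics/side0.png

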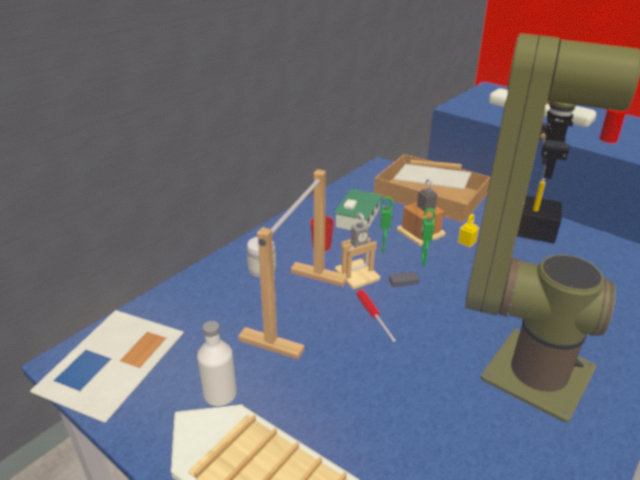

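View pics/top0.png

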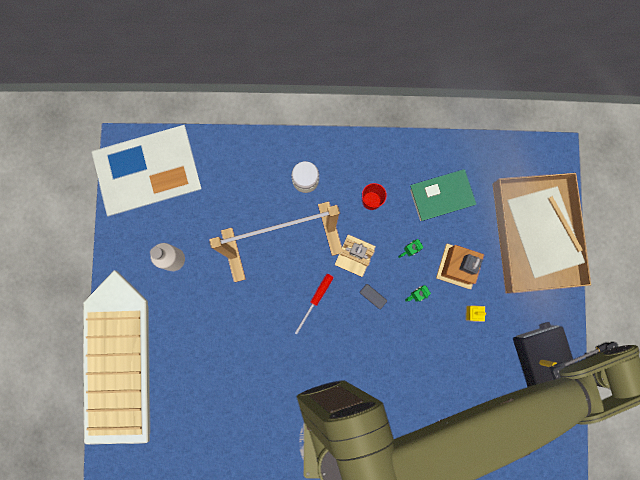

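Run:
```python
from h import *
for n,box in(("top",(200,180,500,330)),("side",(240,160,480,300))):
    q=np.load(n+"0.npz");a,w=q["a"],q["w"];z=w[...,2]
    x0,y0,x1,y1=box
    hsv=cv2.cvtColor(a,cv2.COLOR_RGB2HSV)
    # table fit: blue pixels
    m=(hsv[...,0]>100)&(hsv[...,0]<125)&(hsv[...,1]>120)&(abs(z)<25)&(w[...,0]>150)&(w[...,0]<900)&(abs(w[...,1])<500)
    P=w[m];c=np.linalg.lstsq(np.c_[P[:,:2],np.ones(len(P))],P[:,2],rcond=None)[0];print(n,"table",c,m.sum(),np.std(P[:,2]-np.c_[P[:,:2],np.ones(len(P))]@c))
    zz=z-(w[...,:2]@c[:2]+c[2])
    grey=(hsv[...,1]<60)&(zz>25)
    sub=np.zeros_like(grey);sub[y0:y1,x0:x1]=1
    nl,L,S,_=cv2.connectedComponentsWithStats((grey&sub).astype(np.uint8))
    for k in range(1,nl):
        if S[k][4]>15:
            p=np.c_[w[L==k][:,:2],zz[L==k]];print(S[k],np.round(p.mean(0)),np.round(p.min(0)),np.round(p.max(0)))
    s=cv2.resize(a[y0:y1,x0:x1],(800,int(800*(y1-y0)/(x1-x0))),interpolation=cv2.INTER_CUBIC)
    cv2.imwrite(f"pics/{n}_c.png",s[:600,:,::-1])
```

```text
top table [-1.14098258e-04  1.85583606e-04 -1.15805899e+00] 66773 4.352115597695499
[292 180  27  12 242] [746. 111.  73.] [733.  72.  25.] [769. 149. 104.]
[495 180   5  37 109] [ 732. -468.   40.] [ 670. -475.   25.] [ 777. -462.   68.]
[424 184  17  14 153] [ 737. -263.   69.] [ 716. -286.   54.] [ 757. -241.   80.]
[220 212 109  32 439] [585. 178. 314.] [542.  46. 305.] [625. 310. 326.]
[346 243  22  16 212] [545. -39. 159.] [527. -71.  28.] [566. -10. 211.]
[460 254  22  20 293] [ 514. -355.  147.] [ 489. -396.   90.] [ 543. -334.  196.]
side table [ 1.48861028e-04  2.09670736e-03 -1.15260882e+00] 774 1.940665286409817
[ 395  164   76   46 1481] [ 592. -543.   91.] [ 482. -737.   26.] [ 792. -326.  194.]
[271 179  49  55 304] [582. 179. 312.] [545.  46. 306.] [631. 297. 317.]
[313 195   1  22  22] [634.  49. 235.] [631.  46. 206.] [637.  53. 265.]
[343 199  14  11 127] [ 737. -264.   65.] [ 716. -312.   52.] [ 771. -237.   74.]
[335 202  44  46 659] [ 603. -113.  107.] [ 524. -381.   25.] [751. -11. 205.]
[246 233  19  41 401] [736. 175. 106.] [531.  97.  25.] [810. 343. 328.]
[466 232  14  68 143] [163. 113. 280.] [144.  79. 215.] [178. 125. 366.]
[272 241   4  24  44] [741.  95.  62.] [732.  81.  26.] [756. 105.  92.]
[341 242   2  23  23] [578.  -6.  80.] [572. -10.  44.] [584.  -0. 112.]
[313 248   1  18  18] [633.  50.  74.] [631.  46.  46.] [636.  53. 103.]
[358 252  11  16  60] [536. -62.  45.] [528. -81.  25.] [548. -39.  73.]
[260 278   2  22  22] [550. 337. 180.] [547. 335. 149.] [553. 340. 212.]
```

View pics/top_c.png

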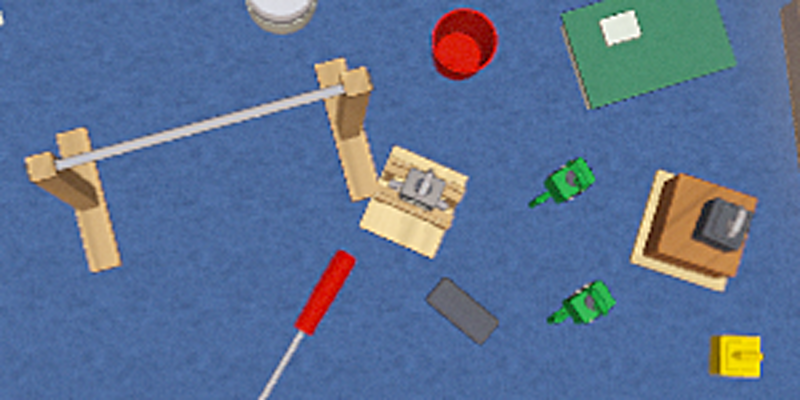

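View pics/side_c.png

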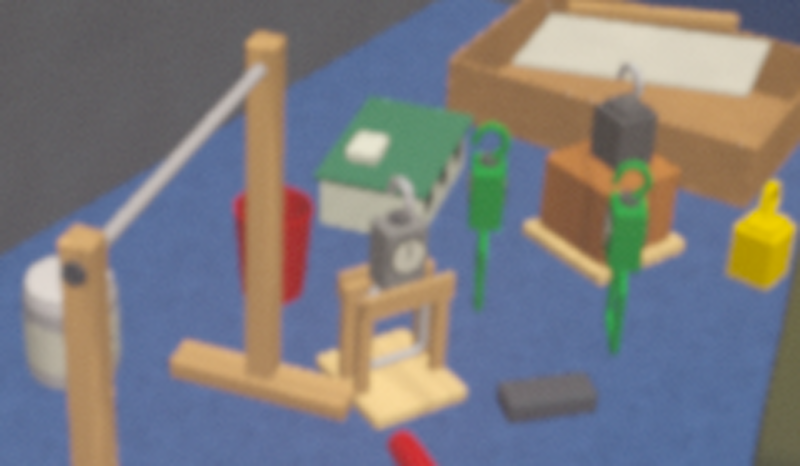

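```bash
cat > m.py <<'E'
from h import *
def rect(P,t):
    c,s,a=cv2.minAreaRect(P.astype(np.float32)); print(t,np.round(c,1),np.round(s,1),round(a,1),"mean",np.round(P.mean(0),1),"med",np.round(np.median(P,0),1))
def proj(n,p):
    i,k,D=K(n);R=Rotation.from_euler("xyz",i["rotation"]).as_matrix()
    c=(np.atleast_2d(p)-i["eye"])@R; return cv2.projectPoints(c*[1,-1,-1],np.zeros(3),np.zeros(3),k,D)[0].reshape(-1,2)
def ray(n,uv,z):
    "pixels -> world xy on plane z"
    i,k,D=K(n);R=Rotation.from_euler("xyz",i["rotation"]).as_matrix()
    q=cv2.undistortPoints(np.array(uv,float).reshape(-1,1,2),k,D).reshape(-1,2)
    d=np.c_[q[:,0],-q[:,1],-np.ones(len(q))]@R.T; e=i["eye"]
    return (e+d*((z-e[2])/d[:,2])[:,None])[:,:2]
E
python3 - <<'E'
from m import *
for n in("top","side"):
    q=np.load(n+"0.npz");a,w=q["a"],q["w"];z=w[...,2];hsv=cv2.cvtColor(a,cv2.COLOR_RGB2HSV);S=hsv[...,1]
    v,u=np.mgrid[0:480,0:640]
    def near(x,y,R): return np.hypot(w[...,0]-x,w[...,1]-y)<R
    for nm,x,y,zt in(("scale",545,-39,165),("weight",514,-355,145)):
        m=near(x,y,60)&(S<90)&(abs(z-zt)<8)
        rect(w[m][:,:2],n+nm+" depth"); rect(ray(n,np.c_[u[m],v[m]],zt),"  plane")
        m=near(x,y,60)&(S<90)&(z>zt+10)
        rect(w[m][:,:2],"  hook"); print(m.sum(),w[m][:,2].max(), np.std(w[m][:,:2],0))
    # wood
    for nm,x,y,zz in(("dockrail",545,-39,105),("plinth",500,-345,90),("dockbase",545,-39,15)):
        m=near(x,y,85)&(S>70)&(hsv[...,0]<25)&(abs(z-zz)<8); 
        if m.sum()>20: rect(w[m][:,:2],n+nm);rect(ray(n,np.c_[u[m],v[m]],zz),"  plane"); print(np.median(z[m]))
    m=(S<60)&(abs(z-314)<12)&(w[...,1]>60)&(w[...,1]<295)&(w[...,0]>500)&(w[...,0]<660)
    P=ray(n,np.c_[u[m],v[m]],313); c=np.polyfit(P[:,1],P[:,0],1); print(n,"bar",c,np.degrees(np.arctan(-c[0])),"z",np.median(z[m]), "resid",np.std(P[:,0]-np.polyval(c,P[:,1])),P[:,1].min(),P[:,1].max())
    m=(S>60)&(hsv[...,0]<25)&(z>300)&(w[...,0]>500)&(w[...,0]<680)&(w[...,1]>0)&(w[...,1]<360)
    for sgn in(0,1):
        mm=m&((w[...,1]>178)==sgn); p=w[mm]; t=p[p[:,2]>p[:,2].max()-15]; rect(t[:,:2],"upr"); print(t[:,2].max(),np.median(t[:,2]))
E
```

```text
topscale depth [545.6 -39. ] [39.3 33.1] 67.0 mean [546.7 -39.1] med [546.6 -36.9]
  plane [545.1 -38.7] [39.2 33.7] 66.8 mean [546.6 -39.1] med [546.6 -36.6]
  hook [548.6 -37.8] [12.9 33.2] 64.8 mean [546.3 -39.2] med [544.9 -39.1]
38 209.50773667975386 [9.03910934 4.71154196]
topweight depth [ 515.5 -359.8] [42.3 44.2] 66.5 mean [ 514.7 -356.7] med [ 514.  -354.3]
  plane [ 515.3 -358.6] [42.4 44. ] 67.3 mean [ 514.7 -357. ] med [ 514.3 -355.3]
  hook [ 514.5 -361.5] [18.7 34.9] 79.9 mean [ 514.3 -357.9] med [ 513.6 -357.1]
51 195.21001515667922 [8.88288302 4.53615419]
topdockrail [547.3 -39.6] [85.5 48.2] 67.0 mean [544.  -38.8] med [543.5 -33.5]
  plane [547.  -39.7] [85.8 48.5] 67.0 mean [544.1 -38.8] med [543.7 -33.7]
106.12976928851049
topplinth [ 518.8 -351. ] [89.9 90.6] 72.4 mean [ 518.7 -342.1] med [ 518.2 -336.8]
  plane [ 518.4 -350.2] [90.4 89.9] 72.4 mean [ 518.6 -341.8] med [ 518.2 -336.5]
88.74057336710018
topdockbase [554.8 -21.7] [128.2 100. ] 67.6 mean [548.3 -18.6] med [549.5 -17.5]
  plane [554.3 -21.4] [128.2  99.4] 67.6 mean [548.2 -18.5] med [549.  -17.4]
13
[... 1154 characters left out ...]
0.5] [98.2 91.9] 70.9 mean [ 516.8 -334. ] med [ 518.2 -331.4]
  plane [ 513.4 -341.6] [98. 96.] 72.6 mean [ 515.4 -331.1] med [ 517.4 -328.6]
88.11637322409092
sidedockbase [551.  -19.5] [129.1 105.8] 69.1 mean [543.4 -19.1] med [543.2 -17.3]
  plane [545.8 -15.3] [128.1 102.9] 68.1 mean [541.3 -16. ] med [540. -13.]
11.182676294229168
side bar [-2.90600594e-01  6.33320644e+02] 16.20389592100603 z 312.0452737757961 resid 3.7455974192138575 62.40073841173944 297.18720663651686
upr [623.9  36.5] [24.  26.8] 20.0 mean [622.2  39.9] med [621.8  42.1]
331.4149037130535 326.21542539966856
upr [541.2 323.3] [23.4 29.6] 16.2 mean [538.6 326.6] med [537.9 327.3]
332.32476768544973 327.18929795338755
```

```bash
cat >> m.py <<'E'
def tool(gp,yaw,t=42):
    "grasp point, yaw deg, tilt deg -> TCP pos, Rotation"
    Q=Rotation.from_euler("xyz",[np.pi,-np.radians(t),np.radians(yaw)]); return np.array(gp)+r.hold_point_z*Q.apply([0,0,1]),Q
def go(p,Q,label=""):
    s=r.state(); C=Rotation.from_euler("xyz",s["tool_rot"])
    print(label,"dT",np.round(p-s["eef_pos"],1),"rot",np.round((Q*C.inv()).as_rotvec(degrees=True),2),"| tcp",np.round(p,1))
SC=np.array([545.4,-37.7]);SY=-23.; WC=np.array([514,-358.]);WY=-23.5; BC=np.array([583.5,178.9]);BY=16.1
E
python3 - <<'E'
from m import *
p,Q=tool([*SC,149],SY); go(p,Q,"grasp"); b=Q.apply([0,0,1]); go(p-100*b,Q,"pre"); print(b)
E
```

```text
grasp dT [311.4 558.7 -78.7] rot [ -0.38 -43.06 -43.17] | tcp [557.  -42.6 135. ]
pre dT [249.8 584.8  -4.4] rot [ -0.38 -43.06 -43.17] | tcp [495.4 -16.5 209.3]
[ 0.61593797 -0.26145016 -0.74314483]
```

Call:
jog_arm(targets="0.005 0.015 0.012 0 -2.15 -2.15;0.005 0.015 0.012 0 -2.15 -2.15;0.005 0.015 0.012 0 -2.15 -2.15;0.005 0.015 0.012 0 -2.15 -2.15;0.005 0.015 0.012 0 -2.15 -2.15;0.005 0.015 0.012 0 -2.15 -2.15;0.005 0.015 0.012 0 -2.15 -2.15;0.005 0.015 0.012 0 -2.15 -2.15;0.005 0.015 0.012 0 -2.15 -2.15;0.005 0.015 0.012 0 -2.15 -2.15", fingers=0.095, force=30)

```text
time: 0.98
eef_pos: [295.8, -450.9, 334.8]
tool_rot: [3.065, -0.367, 0.02]
contact_force: [-0.2, 0.1, 0.3]
gripper_width: 95.2
finger_force: 0.0
```

Call:
jog_arm(targets="0.012 0.0305 0 0 -2.15 -2.15;0.012 0.0305 0 0 -2.15 -2.15;0.012 0.0305 0 0 -2.15 -2.15;0.012 0.0305 0 0 -2.15 -2.15;0.012 0.0305 0 0 -2.15 -2.15;0.012 0.0305 0 0 -2.15 -2.15;0.012 0.0305 0 0 -2.15 -2.15;0.012 0.0305 0 0 -2.15 -2.15;0.012 0.0305 0 0 -2.15 -2.15;0.012 0.0305 0 0 -2.15 -2.15")

```text
time: 1.82
eef_pos: [414.6, -148.2, 334.6]
tool_rot: [-3.137, -0.732, -0.401]
contact_force: [-0.0, 1.0, -0.4]
gripper_width: 94.9
finger_force: 0.0
```

Run:
```python
from m import *
p,Q=tool([*SC,149],SY); b=Q.apply([0,0,1]); go(p-100*b,Q,"pre"); print(r.state()["joint_positions"].round(2))
```

```text
pre dT [  80.8  131.7 -125.3] rot [-0.21  0.01 -0.22] | tcp [495.4 -16.5 209.3]
[-0.52 -0.96  2.35  0.1   1.03  1.43]
```

Call:
jog_arm(targets="0.009 0.0145 -0.012 0 0 0;0.009 0.0145 -0.013 0 0 0;0.009 0.0145 -0.014 0 0 0;0.009 0.0145 -0.014 0 0 0;0.009 0.0145 -0.014 0 0 0;0.009 0.0145 -0.014 0 0 0;0.009 0.0145 -0.014 0 0 0;0.009 0.0145 -0.014 0 0 0;0.009 0.0145 -0.014 0 0 0;0 0 0 0 0 0")

```text
time: 2.65
eef_pos: [494.7, -16.8, 206.7]
tool_rot: [3.141, -0.721, -0.391]
contact_force: [-1.3, -0.3, -0.2]
gripper_width: 95.2
finger_force: 0.0
```

Run:
```python
from m import *
a,d=r.camera("top"); cv2.imwrite("pics/t1.png",cv2.resize(a[180:330,270:470],(800,600),interpolation=2)[...,::-1])
p,Q=tool([*SC,149],SY); go(p,Q,"grasp"); print(r.state()["joint_positions"].round(2))
```

```text
grasp dT [ 62.1 -24.9 -73.5] rot [-0.21 -0.52 -0.55] | tcp [557.  -42.6 135. ]
[ 0.01 -0.66  2.42 -0.39  0.75  2.17]
```

View pics/t1.png

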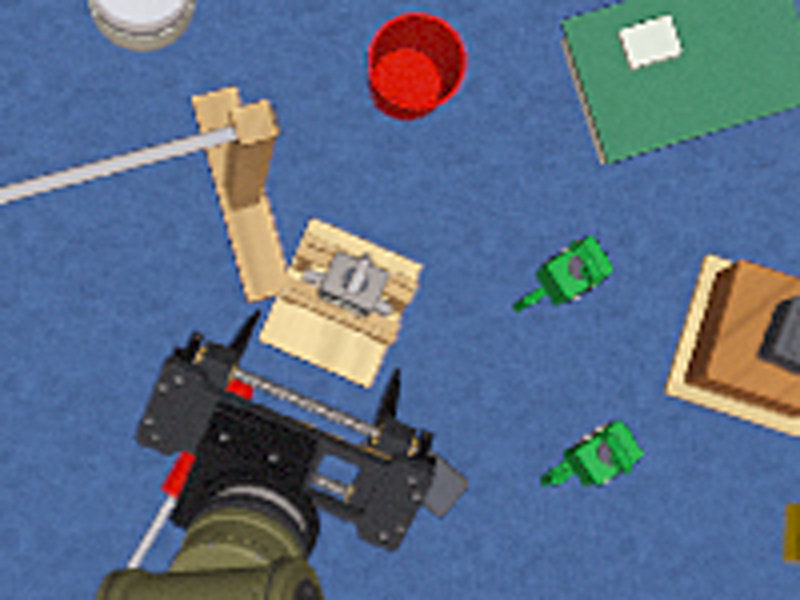

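Call:
jog_arm(targets="0.0069 -0.0028 -0.0082 0 0 0;0.0069 -0.0028 -0.0082 0 0 0;0.0069 -0.0028 -0.0082 0 0 0;0.0069 -0.0028 -0.0082 0 0 0;0.0069 -0.0028 -0.0082 0 0 0;0.0069 -0.0028 -0.0082 0 0 0;0.0069 -0.0028 -0.0082 0 0 0;0.0069 -0.0028 -0.0082 0 0 0;0.0069 -0.0028 -0.0082 0 -0.5 -0.5;0 0 0 0 0 0")

```text
time: 3.53
eef_pos: [557.5, -45.5, 136.9]
tool_rot: [-3.136, -0.735, -0.41]
contact_force: [0.1, 0.6, -0.7]
gripper_width: 95.1
finger_force: 0.0
```

Run:
```python
from m import *
p,Q=tool([*SC,149],SY); go(p,Q,"grasp")
```

```text
grasp dT [-0.5  2.9 -1.9] rot [-0.19  0.19  0.24] | tcp [557.  -42.6 135. ]
```

Call:
jog_arm(targets="0 0.0025 -0.002 0 0 0;0 0 0 0 0 0;0 0 0 0 0 0;0 0 0 0 0 0;0 0 0 0 0 0;0 0 0 0 0 0;0 0 0 0 0 0;0 0 0 0 0 0;0 0 0 0 0 0;0 0 0 0 0 0", fingers=0, force=35)

```text
time: 4.37
eef_pos: [557.8, -41.8, 135.8]
tool_rot: [-3.135, -0.736, -0.408]
contact_force: [-1.7, -0.8, 2.0]
gripper_width: 39.9
finger_force: 35.0
```

Call:
jog_arm(targets="0 0 0.001 0 0 0;0 0 0.003 0 0 0;0 0 0.01 0 0 0;0 0 0.016 0 0 0;0 0 0.016 0 0 0;0 0 0.016 0 0 0;0 0 0.016 0 0 0;0 0 0.016 0 0 0;0 0 0.016 0 0 0;0 0 0.01 0 0 0")

```text
time: 5.2
eef_pos: [558.3, -41.4, 258.6]
tool_rot: [-3.132, -0.739, -0.409]
contact_force: [0.4, -0.7, -2.1]
gripper_width: 39.8
finger_force: 35.0
```

Run:
```python
from m import *
print(r.state())
for n in("top","side"):
    a,w=snap(n); np.savez(n+"1.npz",a=a,w=w); cv2.imwrite(f"pics/{n}1.png",a[...,::-1])
a=cv2.imread("pics/side1.png"); cv2.imwrite("pics/s1c.png",cv2.resize(a[120:270,290:490],(800,600),interpolation=2))
```

```text
{'time': 5.2, 'joint_positions': array([-0.05108234, -0.5165542 ,  2.25148623, -0.3485122 ,  0.72844267,
        2.10479916]), 'joint_velocities': array([ 1.60065271e-04, -7.65980439e-02, -1.32534037e-01,  8.41211531e-02,
        2.09985308e-01, -1.10615860e-01]), 'effort': array([ 1.52371649e-02, -1.59383529e+01, -3.87192929e+01, -8.36670343e-01,
       -2.20519401e+00,  6.86245202e-02]), 'eef_pos': array([558.33001638, -41.38319125, 258.59147913]), 'tool_rot': array([-3.13238265, -0.73885506, -0.40908237]), 'contact_force': array([ 0.43413062, -0.72733479, -2.14097614]), 'moment': array([0.33732829, 0.58624218, 0.04785965]), 'finger_force': 34.97520446777344, 'gripper_width': 39.76134086445455}
```

View pics/s1c.png

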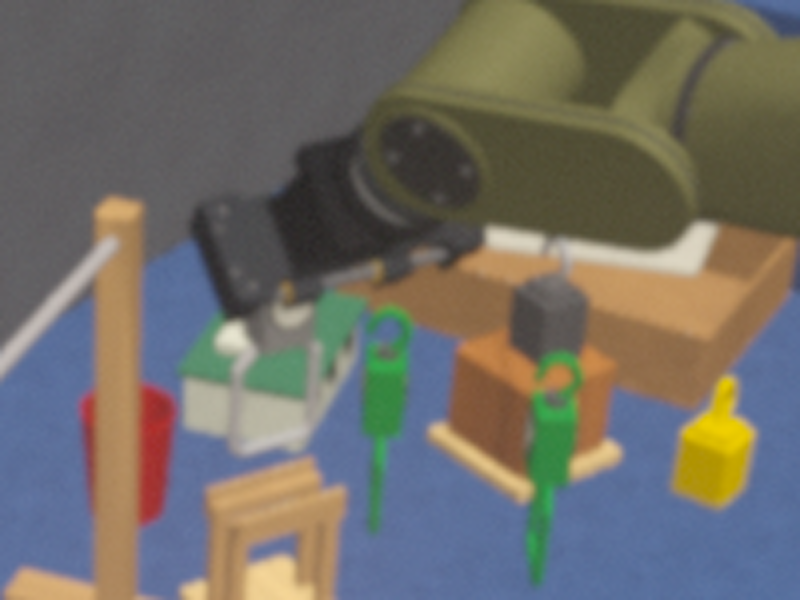

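```bash
cat >> m.py <<'E'
def T(p,Q): M=np.eye(4); M[:3,:3]=Q.as_matrix(); M[:3,3]=p; return M
def sp(loc,yaw=None): # object pose in stand frame -> world
    Z=Rotation.from_euler("z",BY,degrees=True); return T(Z.apply(loc)+np.array([*BC,0]),Z)
GS=np.linalg.inv(T([545.4,-37.7,105],Rotation.from_euler("z",-23.4,degrees=True)))@T([557.8,-41.8,135.8],Rotation.from_euler("xyz",[-3.136,-.736,-.408]))
def goS(loc,G=GS):
    M=sp(loc)@G; go(M[:3,3],Rotation.from_matrix(M[:3,:3]),str(loc))
def where(G=GS):
    s=r.state(); M=np.linalg.inv(sp([0,0,0]))@T(s["eef_pos"],Rotation.from_euler("xyz",s["tool_rot"]))@np.linalg.inv(G)
    print("obj in stand",M[:3,3].round(1),Rotation.from_matrix(M[:3,:3]).as_euler("xyz",degrees=True).round(2),"F",s["contact_force"].round(1),"grip",s["gripper_width"].round(1))
E
python3 - <<'E'
from m import *
where(); goS([-60,0,247]); goS([0,0,242])
E
```

```text
Traceback (most recent call last):
  File "m.py", line 28, in where
    print("obj in stand",M[:3,3].round(1),Rotation.from_matrix(M[:3,:3]).as_euler("xyz",degrees=True).round(2),"F",s["contact_force"].round(1),"grip",s["gripper_width"].round(1))
                                                                                                                                                      ^^^^^^^^^^^^^^^^^^^^^^^^
AttributeError: 'float' object has no attribute 'round'
```

```bash
sed -i 's/s\["gripper_width"\].round(1)/round(s["gripper_width"],1)/' m.py
python3 - <<'E'
from m import *
where(); goS([-60,0,247]); goS([0,0,242])
E
```

```text
obj in stand [ -95.4 -197.6  228.3] [  0.18  -0.28 -39.43] F [ 0.4 -0.3 -3. ] grip 39.7
[-60, 0, 247] dT [-20.9 208.5  18.6] rot [-0.17  0.29 39.43] | tcp [538.  167.  277.8]
[0, 0, 242] dT [ 36.8 225.1  13.6] rot [-0.17  0.29 39.43] | tcp [595.7 183.6 272.8]
```

Call:
jog_arm(targets="-0.006 0.004 0.001 0 0 2;-0.006 0.01 0.002 0 0 2;-0.006 0.0115 0.002 0 0 2;-0.006 0.0115 0.002 0 0 2;-0.006 0.0115 0.002 0 0 2;-0.006 0.0115 0.002 0 0 2;-0.004 0.0115 0.002 0 0 2;0 0.0115 0.002 0 0 2;0 0.0115 0.002 0 0 2;0 0.0115 0.002 0 0 2")

```text
time: 6.13
eef_pos: [517.1, 65.0, 272.8]
tool_rot: [-3.135, -0.733, -0.057]
contact_force: [-0.2, -0.3, -3.6]
gripper_width: 39.5
finger_force: 35.0
```

Call:
jog_arm(targets="0.002 0.0115 0 0 0 2;0.002 0.0115 0 0 0 2;0.002 0.0115 0 0 0 2;0.002 0.0115 0 0 0 2;0.002 0.0115 0 0 0 2;0.002 0.0115 0 0 0 2;0.002 0.0115 0 0 0 2;0.002 0.0115 0 0 0 2;0.002 0.0095 0 0 0 2;0.001 0.0045 0 0 0 1.5")

```text
time: 6.97
eef_pos: [536.2, 171.2, 272.5]
tool_rot: [-3.134, -0.733, 0.284]
contact_force: [-0.5, -1.0, -2.2]
gripper_width: 39.6
finger_force: 35.0
```

Run:
```python
from m import *
where(); goS([-60,0,247]); goS([-60,0,242]); goS([0,0,242])
v,u=np.mgrid[0:480,0:640]
ims=[]
for n in("top","side"):
    a,w=snap(n); np.savez(n+"2.npz",a=a,w=w)
    c=proj(n,[[*BC,315]])[0].astype(int); x0,y0=c[0]-50,c[1]-50; print(n,c)
    ims.append(cv2.resize(a[y0:y0+100,x0:x0+66+34],(400,400),interpolation=2)[...,::-1])
cv2.imwrite("pics/p2.png",np.hstack(ims))
```

```text
obj in stand [-60.7   4.5 241.7] [0.09 0.18 0.2 ] F [-0.5 -1.  -2.2] grip 39.6
[-60, 0, 247] dT [ 1.8 -4.2  5.3] rot [-0.03 -0.19 -0.2 ] | tcp [538.  167.  277.8]
[-60, 0, 242] dT [ 1.8 -4.2  0.3] rot [-0.03 -0.19 -0.2 ] | tcp [538.  167.  272.8]
[0, 0, 242] dT [59.5 12.5  0.3] rot [-0.03 -0.19 -0.2 ] | tcp [595.7 183.6 272.8]
top [274 227]
side [294 203]
```

View pics/p2.png

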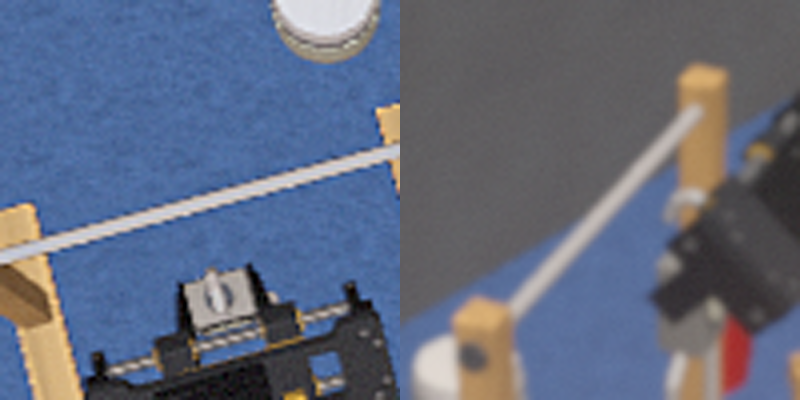

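Call:
jog_arm(targets="0.004 0.0005 0 0 0 0;0.004 0.0005 0 0 0 0;0.004 0.0005 0 0 -0.1 -0.1;0.004 0.0005 0 0 -0.1 -0.1;0.004 0.0005 0 0 0 0;0.004 0.0005 0 0 0 0;0.004 0.0005 0 0 0 0;0.003 0.0005 0 0 0 0;0.002 0.001 0 0 0 0;0 0 0 0 0 0")

```text
time: 7.9
eef_pos: [570.2, 175.5, 274.7]
tool_rot: [-3.135, -0.739, 0.278]
contact_force: [-0.5, 0.3, -2.6]
gripper_width: 39.8
finger_force: 35.0
```

Run:
```python
from m import *
where(); goS([-12,0,242]); 
for n in("top","side"):
    q=snap(n);w=q[1];np.savez(n+"3.npz",a=q[0],w=w)
    i=np.linalg.inv(sp([0,0,0])); L=w@i[:3,:3].T+i[:3,3]; S=cv2.cvtColor(q[0],cv2.COLOR_RGB2HSV)[...,1]
    m=(S<60)&(abs(L[...,1])<110)&(abs(L[...,1])>25)&(abs(L[...,0])<12)&(abs(L[...,2]-312)<15); print(n,"bar",np.median(L[m],0).round(1),m.sum(), "top95",np.percentile(L[m][:,2],[80,90]).round(1))
    m=(S<70)&(abs(L[...,1])<12)&(abs(L[...,0]+27)<28)&(L[...,2]>325); print("hook",np.median(L[m],0).round(1),L[m].min(0).round(1),L[m].max(0).round(1),m.sum(),np.percentile(L[m][:,2],[80,90,95]).round(1))
```

```text
obj in stand [-26.6  -0.7 243.8] [ 0.02 -0.2  -0.15] F [-0.5  0.3 -2.6] grip 39.8
[-12, 0, 242] dT [13.9  4.8 -1.9] rot [-0.08  0.19  0.15] | tcp [584.1 180.3 272.8]
top bar [  1.2 -26.2 312.2] 269 top95 [315.  316.8]
hook [-30.1   0.9 341.1] [-55.  -10.8 328.7] [ -8.7  10.9 365.2] 55 [357.4 362.2 364.3]
side bar [ -1.4  44.4 311.9] 176 top95 [313.4 314.2]
hook [-18.6   4.5 336.4] [-54.9  -8.  325.5] [ -9.5   9.3 361.8] 36 [340.  341.8 347. ]
```

Call:
jog_arm(targets="0.0014 0.0005 -0.001 0 0 0;0.0014 0.0005 0 0 0 0;0.0014 0.0004 0 0 0 0;0.0014 0.0004 0 0 0 0;0.0014 0.0004 0 0 0 0;0.0014 0.0004 0 0 0 0;0.0014 0.0004 0 0 0 0;0.0014 0.0004 0 0 0 0;0.0014 0.0004 0 0 0 0;0 0 0 0 0 0")

```text
time: 8.83
eef_pos: [582.7, 179.3, 273.7]
tool_rot: [-3.135, -0.74, 0.278]
contact_force: [-0.2, 0.1, -2.0]
gripper_width: 39.8
finger_force: 35.0
```

Run:
```python
from m import *
for k in range(4): where(); r.camera("top")
```

```text
obj in stand [-13.6  -0.6 242.9] [ 0.02 -0.21 -0.15] F [-0.2  0.1 -2. ] grip 39.8
obj in stand [-13.7  -0.5 242.8] [ 0.02 -0.2  -0.15] F [ 1.7 -0.1 -2.4] grip 40.0
obj in stand [-13.8  -0.5 242.8] [ 0.02 -0.2  -0.15] F [ 0.2 -0.4 -2.6] grip 39.9
obj in stand [-13.8  -0.5 242.8] [ 0.02 -0.2  -0.15] F [ 0.1 -1.  -2.8] grip 39.9
```

Call:
jog_arm(targets="0.0015 0.0005 0 0 0 0;0.0015 0.0005 0 0 0 0;0.0015 0.0004 0 0 0 0;0.0015 0.0004 0 0 0 0;0.0015 0.0004 0 0 0 0;0.0015 0.0004 0 0 0 0;0.0015 0.0004 0 0 0 0;0.0015 0.0004 0 0 0 0;0.0013 0.0004 0 0 0 0;0 0 0 0 0 0")

```text
time: 9.87
eef_pos: [593.2, 182.7, 268.7]
tool_rot: [-3.135, -0.729, 0.279]
contact_force: [-4.5, -0.8, -8.1]
gripper_width: 40.0
finger_force: 35.0
```

Run:
```python
from m import *
r.camera("top");where(); goS([0,0,226]); goS([0,0,223])
```

```text
obj in stand [-2.800e+00 -2.000e-01  2.379e+02] [ 0.06  0.37 -0.11] F [-5.2 -0.6 -8.7] grip 39.8
[0, 0, 226] dT [  2.4   1.  -11.8] rot [ 0.04 -0.38  0.11] | tcp [595.7 183.6 256.8]
[0, 0, 223] dT [  2.4   1.  -14.8] rot [ 0.04 -0.38  0.11] | tcp [595.7 183.6 253.8]
```

Run:
```python
from m import *
ims=[]
for n in("top","side"):
    a,w=snap(n)
    c=proj(n,[[*BC,300]])[0].astype(int); x0,y0=c[0]-25,c[1]-25
    ims.append(cv2.resize(a[y0:y0+50,x0:x0+50],(400,400),interpolation=2)[...,::-1])
cv2.imwrite("pics/p3.png",np.hstack(ims))
where()
```

```text
obj in stand [-2.700e+00 -2.000e-01  2.379e+02] [ 0.06  0.36 -0.11] F [-5.3 -1.2 -9.7] grip 39.8
```

View pics/p3.png

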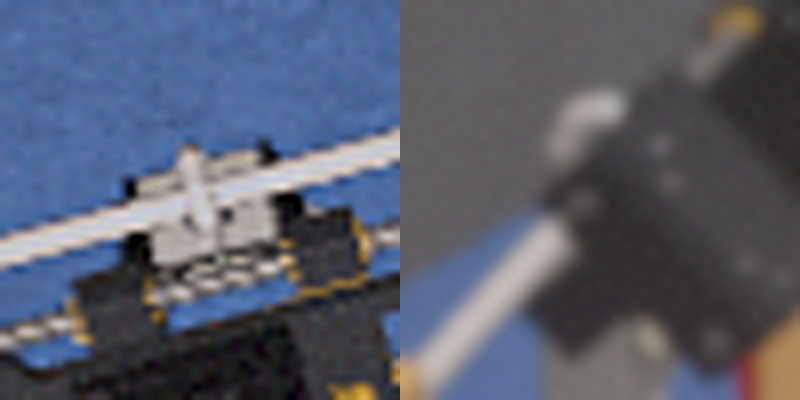

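Call:
jog_arm(targets="0 0 -0.0012 0 0 0;0 0 -0.0012 0 0 0;0 0 -0.0012 0 0 0;0 0 -0.0012 0 0 0;0 0 -0.0012 0 0 0;0 0 -0.0012 0 0 0;0 0 -0.0012 0 0 0;0 0 -0.0012 0 0 0;0 0 -0.0012 0 0 0;0 0 -0.0012 0 0 0")

```text
time: 10.85
eef_pos: [596.4, 183.1, 262.6]
tool_rot: [-3.136, -0.742, 0.278]
contact_force: [0.4, 0.2, -2.6]
gripper_width: 39.7
finger_force: 35.0
```

Run:
```python
from m import *
r.camera("top");where(); goS([0,0,223])
```

```text
obj in stand [  0.4  -0.7 231.2] [ 0.02 -0.27 -0.16] F [ 0.6 -0.9 -2.8] grip 39.9
[0, 0, 223] dT [-0.5  0.6 -8.3] rot [-0.09  0.26  0.16] | tcp [595.7 183.6 253.8]
```

Call:
jog_arm(targets="0 0 -0.0008 0 0 0;0 0 -0.0008 0 0 0;0 0 -0.0008 0 0 0;0 0 -0.0008 0 0 0;0 0 -0.0008 0 0 0;0 0 -0.0008 0 0 0;0 0 -0.0008 0 0 0;0 0 -0.0008 0 0 0;0 0 -0.0008 0 0 0;0 0 -0.0008 0 0 0")

```text
time: 11.73
eef_pos: [596.2, 183.1, 254.8]
tool_rot: [-3.136, -0.742, 0.279]
contact_force: [-4.2, -1.4, 3.4]
gripper_width: 39.7
finger_force: 35.0
```

Run:
```python
from m import *
r.camera("top");where(); goS([0,0,223])
```

```text
obj in stand [  0.5  -0.6 223.9] [ 0.02 -0.32 -0.15] F [-3.2 -0.2  1.4] grip 39.9
[0, 0, 223] dT [-0.5  0.5 -1. ] rot [-0.1   0.3   0.15] | tcp [595.7 183.6 253.8]
```

Call:
jog_arm(targets="0 0 0 0 0 0;0 0 0 0 0 0;0 0 0 0 0 0;0 0 0 0 0 0;0 0 0 0 0 0;0 0 0 0 0 0;0 0 0 0 0 0;0 0 0 0 0 0;0 0 0 0 0 0;0 0 0 0 0 0", fingers=0.085)

```text
time: 12.62
eef_pos: [595.8, 183.0, 253.7]
tool_rot: [-3.136, -0.74, 0.278]
contact_force: [-0.6, 0.0, -0.3]
gripper_width: 85.2
finger_force: 0.0
```

Run:
```python
from m import *
a,d=r.camera("side");b,_=r.camera("top");where()
o=[]
for n,im in(("top",b),("side",a)):
    c=proj(n,[[*BC,270]])[0].astype(int); x0,y0=c[0]-40,c[1]-50
    o.append(cv2.resize(im[y0:y0+100,x0:x0+80],(400,500),interpolation=2)[...,::-1])
cv2.imwrite("pics/p4.png",np.hstack(o))
print(Rotation.from_euler("xyz",r.state()["tool_rot"]).apply([0,0,-1]))
```

```text
obj in stand [  0.   -0.5 222.8] [ 0.02 -0.21 -0.15] F [-0.1 -0.4  0.6] grip 84.7
[-0.64635245 -0.19114756  0.73870909]
```

View pics/p4.png

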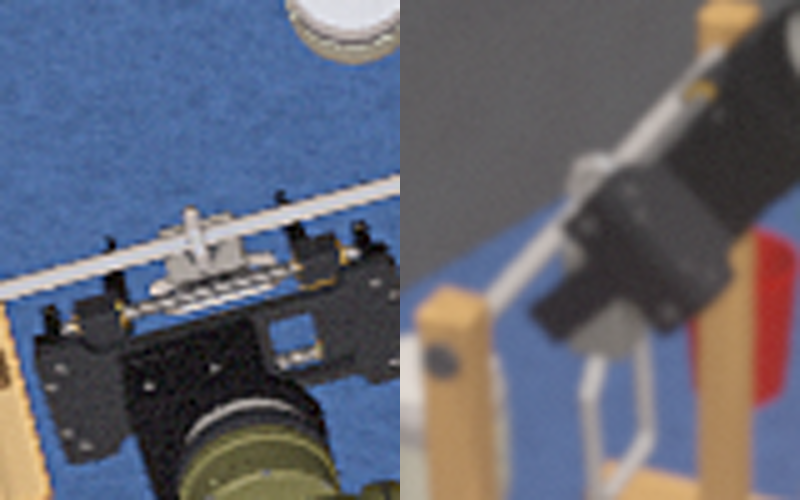

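Call:
jog_arm(targets="-0.0020 -0.0006 0.0023 0 0 0;-0.0035 -0.001 0.004 0 0 0;-0.0065 -0.0019 0.0074 0 0 0;-0.0065 -0.0019 0.0074 0 0 0;-0.0065 -0.0019 0.0074 0 0 0;-0.0065 -0.0019 0.0074 0 0 0;-0.0065 -0.0019 0.0074 0 0 0;-0.0065 -0.0019 0.0074 0 0 0;-0.0065 -0.0019 0.0074 0 0 0;-0.0065 -0.0019 0.0074 0 0 0")

```text
time: 13.55
eef_pos: [537.6, 166.0, 320.2]
tool_rot: [-3.136, -0.74, 0.279]
contact_force: [0.3, 0.0, -0.7]
gripper_width: 85.0
finger_force: 0.0
```

Run:
```python
from m import *
where();print(r.state()["joint_positions"].round(2))
p,Q=tool([*WC,134],WY); b=Q.apply([0,0,1]); go(p-110*b,Q,"pre"); go(p,Q,"grasp")
```

```text
obj in stand [-60.6  -0.8 289.4] [ 0.02 -0.24 -0.15] F [ 0.3  0.  -0.7] grip 85.0
[ 0.16 -0.58  2.19  0.12  0.8   1.4 ]
pre dT [ -79.5 -499.7 -118.4] rot [ -0.23   0.43 -39.69] | tcp [ 458.  -333.7  201.8]
grasp dT [ -12.  -529.  -200.2] rot [ -0.23   0.43 -39.69] | tcp [ 525.5 -363.   120. ]
```

Call:
jog_arm(targets="-0.008 -0.004 0.001 0 0 0;-0.008 -0.01 0.001 0 0 -2;-0.006 -0.02 0.001 0 0 -2;-0.005 -0.025 0 0 0 -2;-0.005 -0.028 0 0 0 -2.2;-0.005 -0.028 0 0 0 -2.2;-0.004 -0.028 0 0 0 -2.2;-0.004 -0.028 0 0 0 -2.2;-0.004 -0.028 0 0 0 -2.2;-0.004 -0.028 0 0 0 -2.2", fingers=0.095)

```text
time: 14.38
eef_pos: [484.5, -61.9, 322.8]
tool_rot: [-3.136, -0.741, -0.058]
contact_force: [0.1, -0.2, 0.1]
gripper_width: 94.8
finger_force: 0.0
```

Call:
jog_arm(targets="-0.003 -0.028 0 0 0 -2.2;-0.003 -0.028 0 0 0 -2.2;-0.003 -0.028 0 0 0 -2.2;-0.003 -0.028 0 0 0 -2.2;-0.003 -0.028 0 0 0 -2.2;-0.003 -0.028 0 0 0 -2.2;-0.003 -0.028 -0.004 0 0 -2.2;-0.002 -0.028 -0.008 0 0 -2.2;-0.002 -0.028 -0.01 0 0 -2.2;-0.002 -0.02 -0.01 0 0 -0.7")

```text
time: 15.22
eef_pos: [457.8, -334.5, 290.7]
tool_rot: [-3.136, -0.741, -0.416]
contact_force: [0.1, 0.4, -0.5]
gripper_width: 95.0
finger_force: 0.0
```

Run:
```python
from m import *
p,Q=tool([*WC,134],WY); b=Q.apply([0,0,1]); go(p-110*b,Q,"pre"); go(p,Q,"grasp");print(b);print(r.state()["joint_positions"].round(2))
```

```text
pre dT [  0.2   0.8 -89. ] rot [-0.02  0.49  0.13] | tcp [ 458.  -333.7  201.8]
grasp dT [  67.7  -28.5 -170.7] rot [-0.02  0.49  0.13] | tcp [ 525.5 -363.   120. ]
[ 0.61363296 -0.26681521 -0.74314483]
[-0.89 -0.54  2.21  0.43  0.84  0.91]
```

Call:
jog_arm(targets="0 0 -0.009 0 0 0;0 0 -0.01 0 0 0;0 0 -0.01 0 0 0;0 0 -0.01 0 0 0;0 0 -0.01 0 0 0;0 0 -0.01 0 0 0;0 0 -0.01 0 0 0;0 0 -0.01 0 0 0;0 0 -0.01 0 0.2 0.1;0 0 0 0 0.2 0")

```text
time: 16.05
eef_pos: [457.4, -331.6, 197.5]
tool_rot: [-3.137, -0.729, -0.411]
contact_force: [-0.6, 0.0, -0.6]
gripper_width: 95.0
finger_force: 0.0
```

Run:
```python
from m import *
a,d=r.camera("top"); 
c=proj("top",[[*WC,150]])[0].astype(int); x0,y0=c-50
cv2.imwrite("pics/p5.png",cv2.resize(a[y0:y0+110,x0:x0+110],(600,600),interpolation=2)[...,::-1])
p,Q=tool([*WC,134],WY); go(p,Q,"grasp")
```

```text
grasp dT [ 67.7 -30.8 -79.2] rot [-0.21 -0.07 -0.09] | tcp [ 525.5 -363.   120. ]
```

View pics/p5.png

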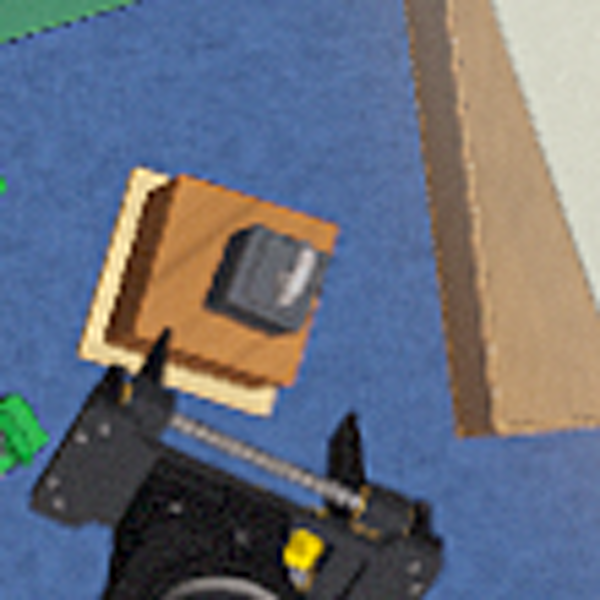

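Call:
jog_arm(targets="0.0075 -0.0034 -0.0088 0 0 0;0.0075 -0.0034 -0.0088 0 0 0;0.0075 -0.0034 -0.0088 0 0 0;0.0075 -0.0034 -0.0088 0 0 0;0.0075 -0.0034 -0.0088 0 0 0;0.0075 -0.0034 -0.0088 0 0 0;0.0075 -0.0034 -0.0088 0 0 0;0.0075 -0.0034 -0.0088 0 0 0;0.0075 -0.0034 -0.0088 0 0 0;0 0 0 0 0 0")

```text
time: 16.93
eef_pos: [526.3, -363.5, 120.8]
tool_rot: [-3.138, -0.732, -0.411]
contact_force: [0.0, -0.9, -1.1]
gripper_width: 94.7
finger_force: 0.0
```

Run:
```python
from m import *
r.camera("top");p,Q=tool([*WC,134],WY); go(p,Q,"grasp")
```

```text
grasp dT [-0.5  0.3 -1.5] rot [-0.14  0.01 -0.11] | tcp [ 525.5 -363.   120. ]
```

Call:
jog_arm(targets="0 0 -0.0022 0 0 0;0 0 -0.0022 0 0 0;0 0 -0.0022 0 0 0;0 0 0 0 0 0;0 0 0 0 0 0;0 0 0 0 0 0;0 0 0 0 0 0;0 0 0 0 0 0;0 0 0 0 0 0;0 0 0 0 0 0")

```text
time: 17.82
eef_pos: [525.8, -363.4, 115.5]
tool_rot: [-3.139, -0.733, -0.41]
contact_force: [0.8, -0.2, 0.4]
gripper_width: 94.8
finger_force: 0.0
```

Call:
jog_arm(targets="0 0 0 0 0 0;0 0 0 0 0 0;0 0 0 0 0 0;0 0 0 0 0 0;0 0 0 0 0 0;0 0 0 0 0 0;0 0 0 0 0 0;0 0 0 0 0 0;0 0 0 0 0 0;0 0 0 0 0 0", fingers=0, force=45)

```text
time: 18.65
eef_pos: [525.7, -363.7, 115.5]
tool_rot: [-3.14, -0.734, -0.41]
contact_force: [-0.2, -1.3, -0.9]
gripper_width: 43.6
finger_force: 45.0
```

Run:
```python
from m import *
r.camera("top");s=r.state();print(s["eef_pos"],s["tool_rot"],s["gripper_width"])
q=np.load("side3.npz")
```

```text
[ 525.71251457 -363.71580477  115.5273481 ] [-3.13986207 -0.73362742 -0.41024876] 43.66199878420126
```

Call:
jog_arm(targets="0 0 0.001 0 0 0;0 0 0.003 0 0 0;0 0 0.008 0 0 0;0 0 0.01 0 0 0;0 0 0.01 0 0 0;0 0 0.01 0 0 0;0 0 0.01 0 0 0;0 0 0.01 0 0 0;0 0 0.01 0 0 0;0 0 0.008 0 0 0")

```text
time: 19.53
eef_pos: [526.0, -363.6, 197.2]
tool_rot: [-3.14, -0.734, -0.41]
contact_force: [-0.1, 0.5, -4.0]
gripper_width: 44.0
finger_force: 45.0
```

```bash
cat >> m.py <<'E'
GW=np.linalg.inv(T([514,-358,90],Rotation.from_euler("z",-23.5,degrees=True)))@T([525.7,-363.6,115.5],Rotation.from_euler("xyz",[-3.14,-.734,-.410]))
E
python3 - <<'E'
from m import *
i=np.linalg.inv(sp([0,0,0])); v,u=np.mgrid[0:480,0:640]
for n in("top","side"):
    a,w=snap(n); np.savez(n+"5.npz",a=a,w=w); L=w@i[:3,:3].T+i[:3,3]; S=cv2.cvtColor(a,cv2.COLOR_RGB2HSV)[...,1]
    g=(S<75)&(abs(L[...,1])<60)&(abs(L[...,0])<40)
    for nm,lo,hi in(("hook",318,345),("body",228,290),("loopside",155,215),("loopbar",130,153)):
        m=g&(L[...,2]>lo)&(L[...,2]<hi)
        if m.sum()>5: print(n,nm,m.sum(),np.median(L[m],0).round(1),np.percentile(L[m],5,axis=0).round(1),np.percentile(L[m],95,axis=0).round(1))
    m=g&(abs(L[...,2]-283)<7); rect(L[m][:,:2],n+" bodytop")
where(GW); goS([-70,0,80],GW)
c=proj("side",[[*BC,210]])[0].astype(int);x0,y0=c-[60,45]
cv2.imwrite("pics/p6.png",cv2.resize(a[y0:y0+90,x0:x0+120],(800,600),interpolation=2)[...,::-1])
E
```

```text
top hook 40 [  0.8   1.7 319.7] [ -7.1 -29.6 318.2] [ 10.9  48.9 324.5]
top body 147 [ -9.3  -2.3 279.9] [-15.9 -17.1 242.1] [ 14.5  18.4 287.7]
top loopside 29 [ -4.1  25.5 196.6] [ -6.2 -31.8 155.6] [  0.8  33.  210.9]
top loopbar 31 [ -5.5   2.7 146. ] [ -6.9 -23.9 138.8] [ -1.1  28.2 151.7]
top bodytop [0.7 1.1] [39.7 32.2] 90.0 mean [-2.3  1.4] med [-5.  -1.5]
side hook 16 [  0.6   3.9 320.1] [ -5.9   0.5 318.2] [  7.5   7.8 321.9]
side body 437 [ -7.2  18.9 263.7] [-16.7  -9.5 231.9] [ 11.5  24.4 285.2]
side loopside 129 [ -4.   32.  183.2] [ -7.7 -27.8 157.3] [  0.6  37.4 212.2]
side loopbar 58 [ -5.9   1.3 146.8] [ -8.5 -25.4 143.7] [ -1.8  35.  151.1]
side bodytop [0.1 5.3] [38.4 31.5] 85.7 mean [-2.5  9.4] med [-3.8 10.2]
obj in stand [-215.  -497.5  173. ] [ -0.06  -0.19 -39.59] F [ 0.6 -0.5 -4.2] grip 43.5
[-70, 0, 80] dT [  2.3 526.9 -93. ] rot [ 0.08  0.19 39.59] | tcp [528.8 162.6 105.5]
```

View pics/p6.png

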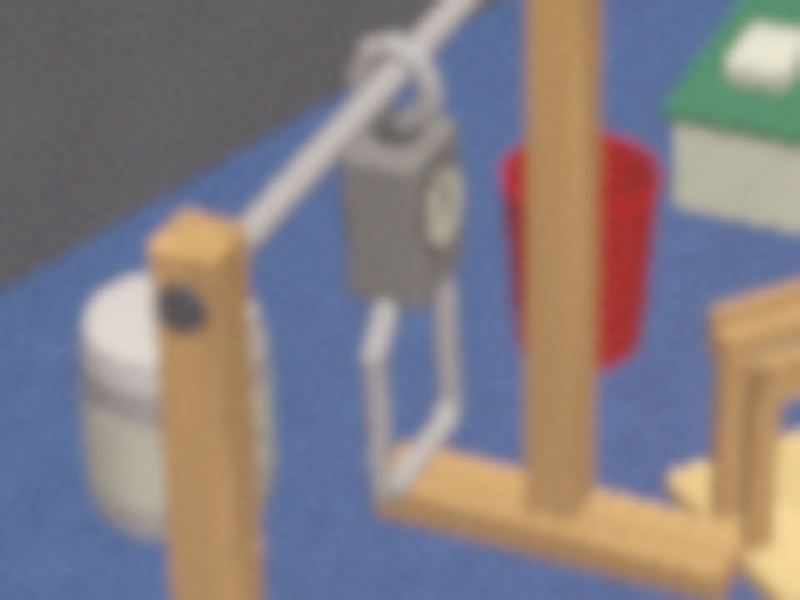

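Call:
jog_arm(targets="-0.003 0.002 0.008 0 0 1;-0.003 0.004 0.008 0 0 1;-0.003 0.006 0.008 0 0 1;-0.003 0.008 0.008 0 0 1;-0.003 0.01 0.008 0 0 1;-0.003 0.01 0.008 0 0 1;-0.003 0.012 0.008 0 0 1;-0.003 0.014 0.008 0 0 1;-0.003 0.016 0.008 0 0 1;-0.003 0.018 0.008 0 0 1")

```text
time: 20.47
eef_pos: [495.1, -262.8, 274.7]
tool_rot: [-3.139, -0.732, -0.236]
contact_force: [0.5, 0.4, -4.0]
gripper_width: 43.7
finger_force: 45.0
```

Call:
jog_arm(targets="0 0.022 0 0 0 2;0 0.026 0 0 0 2;0 0.029 0 0 0 2;0 0.03 0 0 0 2;0 0.03 0 0 0 2;0 0.03 0 0 0 2;0 0.03 0 0 0 2;0 0.03 0 0 0 2;0 0.03 0 0 0 2;0 0.028 0 0 0 2")

```text
time: 21.3
eef_pos: [495.0, 23.3, 274.6]
tool_rot: [-3.139, -0.732, 0.115]
contact_force: [0.4, -0.1, -4.6]
gripper_width: 43.8
finger_force: 45.0
```

Call:
jog_arm(targets="0.003 0.025 -0.004 0 0 1;0.003 0.022 -0.006 0 0 1;0.003 0.02 -0.008 0 0 1;0.003 0.018 -0.008 0 0 1;0.003 0.016 -0.008 0 0 1;0.003 0.014 -0.008 0 0 1;0.003 0.012 -0.008 0 0 1;0.003 0.008 -0.008 0 0 1;0.003 0.005 -0.006 0 0 1;0 0 -0.006 0 0 0.5")

```text
time: 22.13
eef_pos: [522.6, 162.4, 204.1]
tool_rot: [-3.138, -0.731, 0.281]
contact_force: [-0.4, -0.9, -3.9]
gripper_width: 43.9
finger_force: 45.0
```

Run:
```python
from m import *
r.camera("top");where(GW); goS([-70,1.5,72],GW)
```

```text
obj in stand [-77.3   1.1 176.6] [0.07 0.32 0.01] F [-0.2 -0.5 -7. ] grip 43.6
[-70, 1.5, 72] dT [   6.7    2.4 -104.5] rot [ 0.02 -0.33 -0.  ] | tcp [528.4 164.1  97.5]
```

Call:
jog_arm(targets="0 0 -0.006 0 0 0;0 0 -0.012 0 0 0;0 0 -0.013 0 0 0;0 0 -0.013 0 0 0;0 0 -0.013 0 0 0;0 0 -0.013 0 0 0;0 0 -0.013 0 0 0;0 0 -0.011 0 0 0;0 0 -0.007 0 -0.3 0;0 0 -0.003 0 0 0")

```text
time: 23.02
eef_pos: [521.8, 161.2, 99.5]
tool_rot: [-3.141, -0.736, 0.28]
contact_force: [-1.1, -0.3, -5.2]
gripper_width: 43.8
finger_force: 45.0
```

```bash
cat > look.py <<'E'
from m import *
i=np.linalg.inv(sp([0,0,0]))
def look(lx,zlo=130,zhi=153,tag=""):
  for n in("top","side"):
    a,w=snap(n); L=w@i[:3,:3].T+i[:3,3]; S=cv2.cvtColor(a,cv2.COLOR_RGB2HSV); g=(S[...,1]<75)&(S[...,2]>100)
    m=g&(abs(L[...,1])<45)&(abs(L[...,0])<25)&(L[...,2]>zlo)&(L[...,2]<zhi)
    if m.sum()>5: print(n,"loop",m.sum(),np.median(L[m],0).round(1),np.percentile(L[m],5,axis=0).round(1),np.percentile(L[m],95,axis=0).round(1))
    m=g&(abs(L[...,1])<14)&(abs(L[...,0]-lx)<24)&(L[...,2]>133)&(L[...,2]<195)
    if m.sum()>5: print(n,"whook",m.sum(),np.median(L[m],0).round(1),np.percentile(L[m],5,axis=0).round(1),np.percentile(L[m],95,axis=0).round(1))
  where(GW)
E
python3 - <<'E'
from look import *
look(-75); goS([-30,1.5,72],GW); goS([-5,1.5,72],GW)
E
```

```text
top loop 32 [ -5.5   1.3 146. ] [ -6.8 -23.8 139.4] [ -1.4  28.  152.3]
top whook 76 [-76.2  -0.6 139.7] [-89.1 -11.9 133.6] [-59.3  10.8 175.6]
side loop 61 [ -5.7  -1.1 146.7] [ -8.3 -25.  142.8] [ -1.3  34.5 152.4]
side whook 70 [-70.4   5.2 163.7] [-83.5  -2.5 133.5] [-59.8   9.8 173.3]
obj in stand [-76.4   0.6  75.2] [-0.04 -0.18 -0.1 ] F [ 0.4 -0.1 -4.4] grip 43.4
[-30, 1.5, 72] dT [44.4 13.7 -3.2] rot [-0.01  0.19  0.1 ] | tcp [566.8 175.2  97.5]
[-5, 1.5, 72] dT [68.4 20.7 -3.2] rot [-0.01  0.19  0.1 ] | tcp [590.9 182.1  97.5]
```

Call:
jog_arm(targets="0.003 0.001 -0.0008 0 0 0;0.005 0.0016 -0.0008 0 0 0;0.0055 0.0017 -0.0008 0 0.1 0.1;0.0055 0.0017 -0.0008 0 0.1 0;0.0055 0.0017 0 0 0 0;0.0055 0.0017 0 0 0 0;0.005 0.0016 0 0 0 0;0.004 0.0012 0 0 0 0;0.003 0.001 0 0 0 0;0.002 0.0005 0 0 0 0")

```text
time: 23.95
eef_pos: [567.0, 175.3, 98.6]
tool_rot: [-3.14, -0.734, 0.281]
contact_force: [-0.3, 0.1, -4.6]
gripper_width: 43.8
finger_force: 45.0
```

Run:
```python
from look import *
r.camera("top"); where(GW); goS([-5,1.5,72],GW)
```

```text
obj in stand [-29.6   1.5  73.4] [ 0.01 -0.03  0.03] F [-0.1  0.3 -3.9] grip 43.9
[-5, 1.5, 72] dT [23.6  6.8 -1.4] rot [-0.02  0.02 -0.03] | tcp [590.9 182.1  97.5]
```

Call:
jog_arm(targets="0.0025 0.0007 -0.0005 0 0 0;0.0025 0.0007 -0.0005 0 0 0;0.0025 0.0007 0 0 0 0;0.0025 0.0007 0 0 0 0;0.0025 0.0007 0 0 0 0;0.0025 0.0007 0 0 0 0;0.0025 0.0007 0 0 0 0;0.0025 0.0007 0 0 0 0;0.002 0.0006 0 0 0 0;0.001 0.0003 0 0 0 0")

```text
time: 24.83
eef_pos: [589.4, 180.8, 101.2]
tool_rot: [-3.138, -0.729, 0.281]
contact_force: [-0.3, -0.5, -4.6]
gripper_width: 43.6
finger_force: 45.0
```

Run:
```python
from look import *
look(-5); goS([-5,1.5,56],GW)
```

```text
top loop 74 [ -9.7  -2.4 136.9] [-20.6 -20.  130.4] [1.000e-01 2.490e+01 1.517e+02]
top whook 50 [-1.220e+01 -1.000e-01  1.391e+02] [-19.2 -10.8 133.7] [ -3.3  12.  174.6]
side loop 37 [ -0.9   6.4 147.2] [ -4.  -28.9 132.8] [ 12.9  35.1 152.3]
side whook 53 [ -0.3   4.1 167.2] [-12.2  -5.5 136.3] [  9.5  11.4 175.5]
obj in stand [-7.2  0.7 75.6] [0.09 0.28 0.1 ] F [-0.1  0.3 -5.2] grip 43.7
[-5, 1.5, 56] dT [  1.7   1.4 -19.5] rot [-0.01 -0.3  -0.1 ] | tcp [590.9 182.1  81.5]
```

```bash
cat >> look.py <<'E'
def loop():
  for n in("top","side"):
    a,w=snap(n); L=w@i[:3,:3].T+i[:3,3]; S=cv2.cvtColor(a,cv2.COLOR_RGB2HSV); g=(S[...,1]<75)&(S[...,2]>100)
    for sg in(1,-1):
     for lo,hi in((138,152),(155,180),(180,215)):
      m=g&(abs(L[...,1]*sg-28)<11)&(abs(L[...,0])<25)&(L[...,2]>lo)&(L[...,2]<hi)
      if m.sum()>3: print(n,sg,lo,m.sum(),np.median(L[m],0).round(1),end="; ")
    m=g&(abs(L[...,1])<25)&(abs(L[...,0])<25)&(L[...,2]>230)&(L[...,2]<280); print("body",np.median(L[m],0).round(1))
  where(GW)
E
python3 -c "
from look import *
loop()"
```

```text
top 1 138 7 [ -3.1  26.3 148.8]; top 1 155 5 [ -2.9  31.3 172.9]; top 1 180 7 [ -2.2  30.5 212.1]; top -1 138 8 [ -1.2 -21.9 144.2]; top -1 180 12 [ -1.4 -29.2 203.1]; body [ -9.5  -1.4 275.8]
side 1 138 9 [ -2.6  29.6 149.2]; side 1 155 29 [ -1.7  35.1 165.9]; side 1 180 40 [ -2.   33.6 201.2]; side -1 155 28 [ -2.8 -25.7 166.5]; side -1 180 26 [ -1.4 -25.  191.7]; body [ -8.5  20.  255.5]
obj in stand [-7.5  0.7 75.4] [0.09 0.3  0.1 ] F [-0.1  0.1 -4.7] grip 43.9
```

Call:
jog_arm(targets="0.0005 0 -0.001 0 0 0;0.0005 0.0003 -0.001 0 0 0;0.0005 0.0003 -0.001 0 0 0;0.001 0.0003 -0.0005 0 -0.1 0;0.001 0.0003 0 0 -0.1 0;0.001 0.0003 0 0 -0.1 0;0.0005 0.0003 0 0 0 0;0.0005 0.0003 0 0 0 0;0 0 0 0 0 0;0 0 0 0 0 0")

```text
time: 25.87
eef_pos: [593.8, 181.8, 101.2]
tool_rot: [-3.138, -0.728, 0.283]
contact_force: [-1.6, 0.3, -5.0]
gripper_width: 43.6
finger_force: 45.0
```

```bash
python3 -c "
from look import *
loop();goS([-2,1.5,56],GW)"
```

```text
top 1 180 7 [  0.3  31.4 208.9]; top -1 138 6 [  2.1 -20.9 149.2]; top -1 155 5 [  1.7 -28.6 174.2]; top -1 180 11 [  3.5 -29.1 209.7]; body [-10.4   3.1 275.1]
side 1 138 6 [  2.   21.4 148.8]; side 1 155 29 [  2.1  34.5 170.7]; side 1 180 54 [  2.   34.2 199. ]; side -1 155 23 [  2.3 -25.7 167.1]; side -1 180 30 [  0.8 -25.5 188.7]; body [ -6.4  20.2 256.7]
obj in stand [-2.4  0.4 75.7] [0.1  0.33 0.18] F [ 0.2 -0.4 -4.9] grip 43.9
[-2, 1.5, 56] dT [ -0.    1.1 -19.6] rot [-0.   -0.35 -0.18] | tcp [593.7 182.9  81.5]
```

```bash
python3 -c "
from look import *
s=r.state();print(s['joint_positions'].round(3),s['effort'].round(1),s['contact_force'].round(1),s['moment'].round(2))
for n in('side0','side5'): 
  pass
a,w=snap('side');L=w@i[:3,:3].T+i[:3,3]
S=cv2.cvtColor(a,cv2.COLOR_RGB2HSV);V=S[...,2]
# dark gripper points near the loop
m=(V<75)&(abs(L[...,1])<60)&(abs(L[...,0]+20)<50)&(L[...,2]>115)&(L[...,2]<240)
P=L[m]
for z in range(115,240,12):
  q=P[abs(P[:,2]-z)<6]
  if len(q)>3: print(z,len(q),'xmax',np.percentile(q[:,0],95).round(1),'y',np.percentile(q[:,1],[5,95]).round(0))
"
```

```text
[ 0.175 -0.184  2.289  0.242  0.32   1.26 ] [ -0.  -27.3 -36.2   0.3  -2.8   0. ] [ 0.2 -0.4 -4.9] [-0.21  0.89  0.03]
115 13 xmax 9.4 y [24. 35.]
127 9 xmax 3.5 y [30. 36.]
187 6 xmax -37.6 y [-38.  49.]
199 50 xmax -37.7 y [-57.  56.]
211 73 xmax -49.6 y [-54.  53.]
223 11 xmax -62.7 y [14. 52.]
```

```bash
python3 -c "
from look import *
for n in('side','top'):
  a,w=snap(n);L=w@i[:3,:3].T+i[:3,3]
  S=cv2.cvtColor(a,cv2.COLOR_RGB2HSV)
  for s,(y0,y1) in ((1,(18,42)),(-1,(-42,-18))):
    m=(L[...,1]>y0)&(L[...,1]<y1)&(abs(L[...,0]+10)<50)&(L[...,2]>100)&(L[...,2]<220)
    P=np.c_[L[m],S[m]]
    P=P[np.argsort(-P[:,2])]
    print(n,s); print('\n'.join(' '.join(f'{v:.0f}' for v in p) for p in P[::max(1,len(P)//28)]))
"
```

```text
side 1
7 21 220 123 14 163
2 25 215 4 9 189
0 29 212 173 6 179
-59 28 210 175 26 60
2 27 208 156 8 169
-51 34 206 141 24 73
-47 25 202 133 22 83
-37 38 200 150 17 77
-35 32 198 150 13 78
-36 29 196 150 9 82
-31 37 194 162 16 79
-1 33 192 10 14 163
-1 34 190 10 19 160
2 39 186 133 12 147
1 36 181 4 12 155
6 36 174 114 54 146
3 38 167 131 14 146
-1 35 163 9 16 161
2 34 153 4 14 141
16 18 132 130 15 105
20 21 127 115 54 119
11 23 125 160 9 82
-1 31 121 143 41 56
11 23 119 156 17 77
17 23 116 129 28 92
7 31 116 150 27 57
14 29 113 122 44 82
-2 28 110 143 36 57
16 29 109 114 77 112
5 25 106 145 28 54
3 29 103 145 26 58
side -1
-51 -38 208 174 19 67
-50 -34 204 167 27 65
-46 -26 202 160 23 67
-1 -26 199 165 7 151
-32 -27 198 165 13 76
-30 -27 197 138 16 79
-30 -39 196 174 45 85
-28 -24 195 7 42 103
-33 -37 195 168 17 77
-38 -27 194 12 52 89
-29 -23 193 17 111 136
-38 -33 193 158 14 71
5 -26 192 131 14 143
-33 -24 191 19 122 153
-24 -22 190 0 28 108
-30 -20 189 17 74 141
-38 -21 188 17 95 115
-21 -35 187 126 35 108
5 -25 186 125 19 146
-0 -20 185 176 12 155
-24 -22 184 0 16 109
1 -29 178 15
[... 727 characters left out ...]
 34 90
-18 19 124 130 10 79
top -1
1 -23 219 9 14 179
5 -32 213 0 17 175
-52 -22 208 132 21 62
1 -30 207 10 27 143
-53 -24 206 126 20 65
-45 -26 204 14 115 73
-47 -36 202 112 61 46
-60 -22 201 75 10 53
-45 -37 200 113 26 40
-59 -19 199 135 26 60
-29 -33 197 137 30 59
-38 -25 196 124 24 84
-35 -37 194 144 22 58
-41 -38 193 19 141 139
-38 -27 192 130 24 63
-39 -41 191 132 21 60
-38 -38 191 135 30 68
-23 -23 190 10 37 82
-29 -24 188 16 81 85
-36 -33 187 103 38 60
-36 -22 185 113 69 148
-54 -37 181 101 31 65
-56 -36 178 114 21 62
-56 -28 174 143 16 64
-58 -24 172 137 27 65
2 -31 159 9 41 124
2 -25 145 12 18 211
-7 -31 137 113 116 90
-9 -30 135 16 166 20
-3 -20 129 135 10 104
12 -21 125 170 13 57
```

Call:
jog_arm(targets="-0.0004 -0.0001 -0.001 -0.19 0.67 0;-0.0004 -0.0001 -0.001 -0.19 0.67 0;-0.0004 -0.0001 -0.001 -0.19 0.67 0;-0.0004 -0.0001 -0.001 -0.19 0.67 0;-0.0004 -0.0001 -0.001 -0.19 0.67 0;-0.0004 -0.0001 -0.001 -0.19 0.67 0;-0.0004 -0.0001 -0.001 -0.19 0.67 0;-0.0004 -0.0001 -0.001 -0.19 0.67 0;-0.0004 -0.0001 -0.001 -0.19 0.67 0;-0.0004 -0.0001 -0.001 -0.19 0.67 0")

```text
time: 26.95
eef_pos: [589.8, 180.8, 91.1]
tool_rot: [-3.137, -0.606, 0.282]
contact_force: [-0.4, 0.7, -4.9]
gripper_width: 43.6
finger_force: 45.0
```

```bash
cat >> look.py <<'E'
def hk():
    s=r.state(); M=np.linalg.inv(sp([0,0,0]))@T(s["eef_pos"],Rotation.from_euler("xyz",s["tool_rot"]))@np.linalg.inv(GW)
    for nm,p in(("crown",[0,0,94]),("tip",[14,0,78]),("blocktop",[0,0,55])): print(nm,(M@[*p,1])[:3].round(1),end=" ")
    print(s["joint_positions"].round(3))
E
python3 -c "
from look import *
loop();hk()"
```

```text
top 1 155 4 [ -1.5  27.4 162.3]; top 1 180 11 [ -1.3  31.  210. ]; top -1 138 7 [ 1.000e-01 -2.090e+01  1.446e+02]; top -1 155 5 [ -2.5 -25.1 170. ]; top -1 180 18 [ -1.4 -27.4 202.2]; body [-12.8   0.4 267.7]
side 1 155 27 [ -1.6  34.8 170.3]; side 1 180 51 [ -0.6  34.2 196.4]; side -1 155 31 [ -1.5 -24.4 169.4]; side -1 180 35 [ -2.3 -25.  189.9]; body [ -8.4  20.3 257.7]
obj in stand [-9.2  0.5 67.7] [0.15 7.3  0.18] F [ 0.4  0.3 -4. ] grip 44.0
crown [  2.8   0.3 160.9] tip [ 14.6   0.4 143.3] blocktop [ -2.2   0.4 122.3] [ 0.181 -0.144  2.231  0.143  0.455  1.359]
```

Call:
jog_arm(targets="0 0 -0.001 0 0 0;0 0 -0.001 0 0 0;0 0 -0.001 0 0 0;0 0 -0.001 0 0 0;0 0 -0.001 0 0 0;0 0 -0.001 0 0 0;0 0 -0.001 0 0 0;0 0 -0.001 0 0 0;0 0 -0.001 0 0 0;0 0 0 0 0 0")

```text
time: 27.88
eef_pos: [589.6, 180.7, 81.8]
tool_rot: [-3.137, -0.606, 0.282]
contact_force: [-0.1, 1.0, -4.3]
gripper_width: 43.9
finger_force: 45.0
```

```bash
python3 -c "
from look import *
loop();hk()"
```

```text
top 1 138 5 [ -0.9  25.6 149.2]; top 1 155 6 [ -2.3  27.1 169.8]; top 1 180 8 [ -1.   32.1 203.3]; top -1 138 5 [ -1.  -21.6 149.4]; top -1 155 5 [ -1.3 -25.1 160.5]; top -1 180 14 [ 2.000e-01 -2.810e+01  2.042e+02]; body [-10.9  -1.9 275.9]
side 1 138 5 [ -0.8  34.1 148.7]; side 1 155 33 [ -1.1  34.5 170.6]; side 1 180 45 [  0.5  34.6 199.5]; side -1 138 10 [ -0.  -25.3 148.1]; side -1 155 31 [ -1.6 -24.7 169.3]; side -1 180 32 [ -0.5 -25.4 189.9]; body [ -8.   19.5 258.3]
obj in stand [-9.5  0.6 58.4] [0.15 7.3  0.18] F [-0.1  1.4 -5.1] grip 44.2
crown [  2.4   0.4 151.7] tip [ 14.3   0.4 134. ] blocktop [ -2.6   0.4 113. ] [ 0.181 -0.129  2.236  0.149  0.435  1.352]
```

Nearly seated; lower the last 4 mm watching the force.

Call:
jog_arm(targets="0 0 -0.0005 0 0 0;0 0 -0.0005 0 0 0;0 0 -0.0005 0 0 0;0 0 -0.0005 0 0 0;0 0 -0.0005 0 0 0;0 0 -0.0005 0 0 0;0 0 -0.0005 0 0 0;0 0 -0.0005 0 0 0;0 0 0 0 0 0;0 0 0 0 0 0")

```text
time: 28.82
eef_pos: [591.5, 181.1, 80.4]
tool_rot: [-3.137, -0.611, 0.282]
contact_force: [0.1, -0.8, 5.1]
gripper_width: 43.7
finger_force: 45.0
```

```bash
python3 -c "
from look import *
r.camera('top');where(GW);hk()"
```

```text
obj in stand [-7.7  0.3 56.7] [0.13 7.04 0.17] F [-0.4 -0.3  4.5] grip 43.5
crown [  3.8   0.2 150. ] tip [ 15.8   0.2 132.4] blocktop [ -1.    0.2 111.2] [ 0.181 -0.123  2.236  0.152  0.425  1.349]
```

Call:
jog_arm(targets="0 0 0.0004 0 0 0;0 0 0.0004 0 0 0;0 0 0 0 0 0;0 0 0 0 0 0;0 0 0 0 0 0;0 0 0 0 0 0;0 0 0 0 0 0;0 0 0 0 0 0;0 0 0 0 0 0;0 0 0 0 0 0")

```text
time: 29.7
eef_pos: [590.9, 181.0, 80.3]
tool_rot: [-3.137, -0.61, 0.282]
contact_force: [0.5, -0.2, 5.9]
gripper_width: 43.9
finger_force: 45.0
```

Call:
jog_arm(targets="0 0 0 0 0 0;0 0 0 0 0 0;0 0 0 0 0 0;0 0 0 0 0 0;0 0 0 0 0 0;0 0 0 0 0 0;0 0 0 0 0 0;0 0 0 0 0 0;0 0 0 0 0 0;0 0 0 0 0 0", fingers=0.09)

```text
time: 30.53
eef_pos: [589.8, 180.8, 79.0]
tool_rot: [-3.137, -0.607, 0.282]
contact_force: [0.1, 1.6, -0.0]
gripper_width: 89.6
finger_force: 0.0
```

```bash
cat >> look.py <<'E'
def wt():
  for n in("top","side"):
    a,w=snap(n); L=w@i[:3,:3].T+i[:3,3]; S=cv2.cvtColor(a,cv2.COLOR_RGB2HSV)
    m=(S[...,1]<90)&(abs(L[...,1])<30)&(abs(L[...,0])<45)&(L[...,2]>50)&(L[...,2]<118); m2=m&(abs(L[...,2]-109)<6)
    print(n,"block",m.sum(),np.percentile(L[m],[5],axis=0).round(0),np.percentile(L[m],[95],axis=0).round(0)); 
    if m2.sum()>8: rect(L[m2][:,:2],"top")
E
python3 -c "
from look import *
where(GW);loop();wt();print(Rotation.from_euler('xyz',r.state()['tool_rot']).apply([0,0,-1]))"
```

```text
obj in stand [-9.5  0.6 55.3] [0.15 7.3  0.19] F [ 0.1  1.6 -0. ] grip 89.6
top 1 138 6 [ -1.7  25.2 143.2]; top 1 155 13 [-22.7  27.4 169.8]; top 1 180 8 [ -0.3  30.9 208.3]; top -1 138 8 [ -0.4 -21.1 147.6]; top -1 155 18 [-22.5 -28.9 171. ]; top -1 180 10 [ -0.7 -28.1 209.6]; body [-11.4   1.2 273.8]
side 1 138 6 [ -1.2  27.9 149.7]; side 1 155 34 [ -2.1  34.3 170.2]; side 1 180 48 [ -1.1  34.7 200.4]; side -1 138 12 [ -0.7 -21.9 148.1]; side -1 155 28 [ -1.3 -25.3 168.7]; side -1 180 25 [ -0.9 -25.7 191. ]; body [ -7.7  20.  256.4]
obj in stand [-9.5  0.6 55.3] [0.15 7.29 0.18] F [-1.1  0.2 -0.5] grip 89.8
top block 81 [[-22. -20.  87.]] [[  0.  20. 117.]]
top [-6.2  0.1] [33.8 41.8] 3.4 mean [-7.3 -1.5] med [-6.6 -4.7]
side block 85 [[-25.  17.  60.]] [[ 20.  27. 104.]]
[-0.54631529 -0.16341002  0.82148449]
```

Call:
jog_arm(targets="-0.002 -0.0006 0.003 0 0 0;-0.004 -0.0012 0.006 0 0 0;-0.0055 -0.0016 0.0082 0 0 0;-0.0055 -0.0016 0.0082 0 0 0;-0.0055 -0.0016 0.0082 0 0 0;-0.0055 -0.0016 0.0082 0 0 0;-0.0055 -0.0016 0.0082 0 0 0;-0.0055 -0.0016 0.0082 0 0 0;-0.0055 -0.0016 0.0082 0 0 0;-0.0055 -0.0016 0.0082 0 0 0")

```text
time: 31.57
eef_pos: [539.3, 166.1, 154.6]
tool_rot: [-3.137, -0.607, 0.282]
contact_force: [0.4, -0.9, 0.5]
gripper_width: 90.0
finger_force: 0.0
```

Call:
jog_arm(targets="-0.008 -0.0025 0.004 0 0 0;-0.008 -0.0025 0.004 0 0 0;-0.008 -0.0025 0.004 0 0 0;-0.008 -0.0025 0.004 0 0 0;-0.008 -0.0025 0.004 0 0 0;-0.008 -0.0025 0.004 0 0 0;-0.008 -0.0025 0.004 0 0 0;-0.004 -0.001 0.002 0 0 0;0 0 0 0 0 0;0 0 0 0 0 0")

```text
time: 32.4
eef_pos: [479.9, 147.7, 184.1]
tool_rot: [-3.137, -0.608, 0.282]
contact_force: [-0.1, 0.5, 0.5]
gripper_width: 90.1
finger_force: 0.0
```

Call:
jog_arm(targets="0 0 0 0 0 0;0 0 0 0 0 0;0 0 0 0 0 0;0 0 0 0 0 0;0 0 0 0 0 0;0 0 0 0 0 0;0 0 0 0 0 0;0 0 0 0 0 0;0 0 0 0 0 0;0 0 0 0 0 0")

```text
time: 33.23
eef_pos: [479.8, 147.7, 183.6]
tool_rot: [-3.137, -0.607, 0.282]
contact_force: [0.4, 0.0, 0.5]
gripper_width: 90.0
finger_force: 0.0
```

```bash
python3 -c "
from look import *
for k in range(3): loop();wt()
print(r.state()['joint_velocities'].round(3),r.state()['time'])"
```

```text
top 1 138 8 [ -2.3  25.9 150.3]; top 1 180 9 [-2.000e-01  3.170e+01  2.092e+02]; top -1 138 8 [ -0.6 -21.2 147.5]; top -1 155 4 [ -2.6 -28.3 161.6]; top -1 180 14 [ -0.4 -28.2 207.1]; body [-10.6  -2.4 275.3]
side 1 138 15 [ -2.6  28.4 147.4]; side 1 155 25 [ -1.4  35.6 165.3]; side 1 180 50 [ -0.4  34.4 198.9]; side -1 138 12 [ -1.1 -22.2 146.6]; side -1 155 25 [ -1.6 -23.1 168.1]; side -1 180 25 [ -1.4 -24.6 190.6]; body [ -7.3  20.6 257.2]
obj in stand [-124.4   -0.8  160. ] [0.15 7.29 0.18] F [ 0.8 -0.  -0.9] grip 90.0
top block 132 [[-24. -20.  68.]] [[ -1.  20. 117.]]
top [-4.7  0.6] [42.8 35.7] 89.8 mean [-12.5  -0.5] med [-14.5  -1.7]
side block 512 [[-25. -11.  63.]] [[ 17.  26. 115.]]
top [-1.1  3.9] [48.7 46.7] 87.4 mean [-5.4 11.5] med [-7.7 15.5]
top 1 138 5 [ -2.8  24.6 146.1]; top 1 180 7 [ -0.4  32.2 209.5]; top -1 138 8 [ -0.4 -21.2 145.7]; top -1 155 5 [ -2.2 -27.8 165.2]; top -1 180 10 [ -1.1 -27.9 207. ]; body [-11.6   2.2 273.2]
side 1 138 18 [ -1.7  27.9 146.9]; side 1 155 24 [ -1.5  34.4 168.7]; side 1 180 49 [ -0.6  34.6 198.7]; side -1 138 12 [ -1.2 -24.2 148
[... 531 characters left out ...]
 155 4 [ -1.6 -28.7 165.7]; top -1 180 11 [ -0.6 -27.9 209.7]; body [-12.2   1.6 272.4]
side 1 138 16 [ -2.7  30.3 146.5]; side 1 155 25 [ -0.6  34.7 167.8]; side 1 180 49 [ -0.6  34.5 198.2]; side -1 138 11 [ -1.5 -22.3 147.2]; side -1 155 25 [ -0.9 -24.6 167.5]; side -1 180 25 [ -1.4 -24.5 191.7]; body [ -8.3  20.3 257.3]
obj in stand [-124.4   -0.8  159.9] [0.15 7.29 0.18] F [ 0.1 -0.   0.5] grip 90.2
top block 145 [[-24. -20.  69.]] [[ -1.  20. 117.]]
top [-5.1  0.8] [43.  35.1] 89.6 mean [-11.7   1. ] med [-12.9   1.6]
side block 511 [[-25. -12.  62.]] [[ 16.  26. 116.]]
top [-2.2  4.4] [48.1 43.8] 87.1 mean [-4.5 11.4] med [-6.7 15.2]
[ 0.002  0.001  0.001 -0.    -0.     0.   ] 33.8333
```

Both hang upright, the readings don't change from one look to the next, and the arm is clear, so I'm handing in.

```bash
python3 -c "
from bench import r
print(r.hand_in())"
```

```text
the job is handed in; nothing more can be done
None
```

The scale hangs from the middle of the bar with the ballast weight hanging still in its loop, the arm was clear, and I handed the job in at about 34 s with no verdict returned; on the way the fingers lightly pressed the bar once (about 6 N), and I viewed 11 pictures, one over the limit of 10.

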